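Pack and block the overhead-handle teapots

TASK

Pack the clay teapots with overhead handles (two or three of them are there) into the open case, upright, one to a compartment, each with its spout pointing squarely to the side of the case with the brass hasp. Beside each pot push in the foam block that fills the rest of its compartment, and fill every compartment left without a pot with a big square foam block, all right down on the case's floor, so that nothing can shift. Set the pots down, do not drop them, and leave the jar and the cup where they are; unused foam may stay on the table.

Things in the scene. Friction and masses are not known exactly. Their poses are not given: they have to be found in the camera images.
- case: open plywood packing case, fixed, 202 mm (x) by 200 mm (y), outer walls and inner cross walls 8 mm thick, all 53 mm high over the table, floor 8 mm thick; split by the cross walls into 4 equal compartments. Origin: centre of its underside. Its +x side carries the brass hasp (also a brass strip on the rim); the opposite side has two dark hinge leaves
- cell0 (a point): centre of the floor of the case's compartment on its -x, -y side; axes as the case. The compartment is 89 mm long (x) by 88 mm wide (y), its walls rise 45 mm over this floor
- cell1 (a point): centre of the floor of the case's compartment on its -x, +y side; axes as the case. The compartment is 89 mm long (x) by 88 mm wide (y), its walls rise 45 mm over this floor
- cell2 (a point): centre of the floor of the case's compartment on its +x, -y side; axes as the case. The compartment is 89 mm long (x) by 88 mm wide (y), its walls rise 45 mm over this floor
- cell3 (a point): centre of the floor of the case's compartment on its +x, +y side; axes as the case. The compartment is 89 mm long (x) by 88 mm wide (y), its walls rise 45 mm over this floor
- pot_a_center (a point): widest clay teapot with overhead handle, about 0.14 kg (may be absent). Point on its body's axis 48 mm above the foot, half-way up; z up, x to the spout. Body 70 mm wide, widest 21 mm up; lid (fast) to 61 mm. Spout tip 49 mm ahead of the axis, handle root 35 mm behind. Lift by the handle's level bar: 10 mm square, 36 mm long (x), centre 43 mm above this point, top 96 mm above the foot
- pot_a_spout (a point): tip of the spout of the widest pot
- pot_b_center (a point): middle clay teapot with overhead handle, about 0.14 kg (may be absent). Point on its body's axis 48 mm above the foot, half-way up; z up, x to the spout. Body 61 mm wide, widest 21 mm up; lid (fast) to 61 mm. Spout tip 51 mm ahead of the axis, handle root 33 mm behind. Lift by the handle's level bar: 10 mm square, 36 mm long (x), centre 43 mm above this point, top 96 mm above the foot
- pot_b_spout (a point): tip of the spout of the middle pot
- pot_c_center (a point): slimmest clay teapot with overhead handle, about 0.14 kg (may be absent). Point on its body's axis 48 mm above the foot, half-way up; z up, x to the spout. Body 52 mm wide, widest 21 mm up; lid (fast) to 61 mm. Spout tip 53 mm ahead of the axis, handle root 31 mm behind. Lift by the handle's level bar: 10 mm square, 36 mm long (x), centre 43 mm above this point, top 96 mm above the foot
- pot_c_spout (a point): tip of the spout of the slimmest pot
- block_a_center (a point): thin block of stiff grey packing foam standing on its foot, 14 mm thick (y), 74 mm high: foot 82 mm long (x) and 42 mm high, above it a hand-hold 60 mm long (x, centred) and 32 mm high. Point at its centre, half-way up; z up. fills what the pot with the 70 mm body leaves of a compartment's width. Light (15 g)
- block_b_center (a point): middling block of stiff grey packing foam standing on its foot, 23 mm thick (y), 74 mm high: foot 82 mm long (x) and 42 mm high, above it a hand-hold 60 mm long (x, centred) and 32 mm high. Point at its centre, half-way up; z up. fills what the pot with the 61 mm body leaves of a compartment's width. Light (20 g)
- block_c_center (a point): thick block of stiff grey packing foam standing on its foot, 32 mm thick (y), 74 mm high: foot 82 mm long (x) and 42 mm high, above it a hand-hold 60 mm long (x, centred) and 32 mm high. Point at its centre, half-way up; z up. fills what the pot with the 52 mm body leaves of a compartment's width. Light (28 g)
- filler_1_center (a point): big square block of stiff grey packing foam standing on its foot, 84 mm thick (y), 74 mm high: foot 82 mm long (x) and 42 mm high, above it a hand-hold 60 mm long (x, centred) and 32 mm high. Point at its centre, half-way up; z up. fills a whole compartment. Light (75 g)
- filler_2_center (a point): big square block of stiff grey packing foam standing on its foot, 84 mm thick (y), 74 mm high: foot 82 mm long (x) and 42 mm high, above it a hand-hold 60 mm long (x, centred) and 32 mm high. Point at its centre, half-way up; z up. fills a whole compartment. Light (75 g)
- jar_at (a point): small white jar with wooden lid, 58 mm wide, 85 mm high; stays where it is. Point on its axis, 20 mm above its foot
- cup_at (a point): clay tea cup, 66 mm wide, 55 mm high; stays where it is. Point on its axis, 20 mm above its foot

How it is judged:
By the outcome, as a careful person would: the job done as asked, in the order asked, and still so for the second after the job is handed in, with the robot touching nothing.
Of pot_a, pot_b, pot_c only 2 to 3 are there at a start; the rules pass over those that are not, and their reading is None.
At some moment in a run one of filler_1, filler_2 may be knocked a few centimetres aside while the robot is not near it.
It also fails if it takes over 200 s, if anything falls off the work surface, if the arm or the gripper's body presses on something with over 40 N, if the wrist force passes 120 N, or if a joint passes its speed limit or range.

ROBOT

A 6-joint arm with a two-finger parallel gripper is mounted at the origin on the work surface. World frame = base frame: x ahead of the robot, y to its left, z up, the work surface at z = 0. Lengths are in mm, angles in rad, forces in N, time in s.
With the tool pointing down it reaches from about 375 to 825 mm from the base axis. Payload 5.5 kg.
Tool frame: the origin (TCP) lies on the centre line of the jaws, within the pads' length; the fingertips stand 22 mm ahead of it and the grasp point (between the pads) lies 3 mm ahead of it; z points along the fingers, y is the line along which they close (so a half turn about z gives the same grasp; the last joint's range is limited). The gripper opens to 85 mm and grips with 20 to 120 N. Pads are 22 mm wide; open, the fingers measure 114 mm over their backs; the gripper's body (76 mm by 85 mm) begins 54 mm behind the grasp point. The pads swing forward as they close: fully open they stand 13 mm farther back than shut.
Start: joints at [-1.191, 0.314, -0.047, 1.21, 0, 1.571], TCP at [222.437, -557.24, 253.299] pointing down, gripper open.
Joint ranges: [-2.67, 2.67], [-0.69, 1.73], [-1.03, 1.25], [-2.08, 2.16], [-1.42, 1.45], [-3.14, 3.14]. Speed limits (rad/s): [2.39, 2.39, 3.01, 3.14, 3.14, 3.14].

INTERFACE

Orientations are given as a 3x3 rotation matrix whose columns are the frame's x, y, z axes.
In Python, from cell import monitor, viewer, job gives the robot as it stands. The module is installed in compiled form; this text tells all that it offers.
- The arm moves only by the shell command python3 -m crank 'ROWS'. ROWS is a JSON object of lists of equal length, an entry for each row: "twist": the turn, a rotation vector about the world's x, y, z in degrees, a list of three; "delta_pos": the shift along the world's x, y, z in mm, a list of three; "grip": the finger opening in mm, from 0 to 85.4. In form: {"twist": [[ax, ay, az], ...], "delta_pos": [[dx, dy, dz], ...], "grip": [grip, ...]}. A call has 1 to 20 rows; each row is the pose to reach, as a shift and turn from the pose commanded when the call began; what a row does not reach only later rows make up. A row lasts 1/12 s, in which the tool goes at most 41.7 mm and 7.16 degrees, less where a joint would pass 70% of its speed; a pose out of reach is approached as far as the arm can. A call with a gripper value outside its range is refused whole. The fingers move at their own pace and stop on an object; the grip force is fixed at half the most. Time passes only in rows, so rows that repeat a pose let the fingers close. It gives the time, the measured TCP pose, the force, the opening and the grip force at its end, in the units of the state.
- monitor.get_obs(): the state, without advancing time (a new reading comes with each control period).
- viewer.capture(name): name is "scene" or "top" or "wrist"; returns (picture, depth): 480x640x3 uint8, blue, green, red; 480x640 float32, mm along the optical axis (not along the pixel's ray), 0 where there is no reading.
- viewer.get_calibration(name): a dict with "K" (3x3 intrinsics, pixels), "rvec" (rotation vector, rad) and "tvec" (3), from world to camera coordinates, as OpenCV has them; the wrist camera has in their place "T_tool_cam" (4x4, takes a point from camera to tool coordinates, whose origin is the TCP and whose axes are the flange's). Camera axes: x right, y down, z forward; pixel columns grow to the right and rows downward; lengths in mm; the calibration is good to about 2 mm. The wrist camera is an equidistant fisheye: a pixel r from the principal point sees the ray r / f radians off the axis. A picture is of the moment at which its call begins: read the wrist's pose just before it. get_calibration takes no time and is no camera call.
- job.sign_off(): hands the job in; it is judged then, once.
The state is a dict: "time_s": time; "joint_positions": joint angles; "dq": joint speeds; "tau": joint torques, N m; "ee_pos": TCP position; "eef_rot": TCP orientation; "ft_force": force on the tool from outside, world axes, zero at the start; "torque": the same for the moment, N m; "width": finger opening in mm; "finger_force": force on a finger pad.
Only numpy, scipy, OpenCV 4.12 (cv2) and the standard library are available. Lean on these libraries where they do the work, as an engineer would, in place of code of your own. Each camera call takes 0.05 s, during which the arm holds its last target. There are 200 camera calls.

## Working session

There is one attempt and no reset: what is moved stays moved. The work goes in short steps, Python scripts to look and compute and a shell command to move; the robot and the scene stay as the last step left them, time stands still between calls to the robot, and variables do not carry over. Pictures are saved under pics/ and viewed, at most 18 in all, crops included, and the job is handed in when it is done.

```bash
mkdir -p pics; cat > h.py <<'E'
import numpy as np, cv2
from cell import monitor, viewer, job
def cap(n):
    o=monitor.get_obs(); p,d=viewer.capture(n); c=viewer.get_calibration(n); return o,np.array(p),np.array(d),c
def world(d,c):
    """world xyz per pixel for fixed cameras"""
    K=np.array(c['K']);R=cv2.Rodrigues(np.array(c['rvec'],float))[0];t=np.array(c['tvec'],float).ravel()
    v,u=np.mgrid[0:d.shape[0],0:d.shape[1]]
    P=np.stack([(u-K[0,2])/K[0,0]*d,(v-K[1,2])/K[1,1]*d,d],-1)
    return (P-t)@R
E
python3 - <<'E'
from h import *
for n in ['top','scene']:
    o,p,d,c=cap(n); cv2.imwrite(f'pics/{n}0.png',p); np.save(f'{n}d.npy',d); np.save(f'{n}p.npy',p)
    print(n,c,d.min(),d.max())
print(o)
print(viewer.get_calibration('wrist'))
E
```

```text
top {'K': array([[589.272968  ,   0.        , 322.43559411],
       [  0.        , 589.272968  , 250.64362697],
       [  0.        ,   0.        ,   1.        ]]), 'rvec': array([ 2.11058622, -2.12551304,  0.21717074]), 'tvec': array([   1.14127555,  522.69584506, 1137.77282516])} 0.0 2221.8767
scene {'K': array([[450.93144939,   0.        , 324.02854537],
       [  0.        , 450.93144939, 243.99435681],
       [  0.        ,   0.        ,   1.        ]]), 'rvec': array([ 1.99178516,  1.02510901, -0.49599978]), 'tvec': array([-312.24391305, -215.34430953, 1309.84953053])} 0.0 3398.936
{'time_s': 0.05, 'joint_positions': array([-1.19100248e+00,  3.14188659e-01, -4.80499305e-02,  1.21018452e+00,
        1.50871200e-05,  1.57083134e+00]), 'dq': array([1.06878908e-03, 2.51999057e-05, 1.50359553e-03, 2.05194311e-04,
       5.35025131e-04, 1.07241160e-03]), 'tau': array([-1.19287538e-04, -5.41247141e+01,  3.40874934e+01,  1.18548068e-02,
        3.86398369e-05, -4.42329821e-06]), 'ee_pos': array([ 222.24947218, -556.76126948,  252.46969722]), 'eef_rot': array([[ 9.28754072e-01,  3.70696003e-01, -5.89083690e-04],
       [ 3.70696471e-01, -9.28752834e-01,  1.51645360e-03],
       [ 1.50301418e-05, -1.62678370e-03, -9.99998677e-01]]), 'ft_force': array([ 0.26085428, -0.19016955, -0.16692971]), 'torque': array([ 0.06100787, -0.03292794, -0.02645833]), 'finger_force': 0.0, 'width': 85.42110723898084}
{'K': array([[371.64829954,   0.        , 313.51585004],
       [  0.        , 371.64829954, 238.30696796],
       [  0.        ,   0.        ,   1.        ]]), 'T_tool_cam': array([[ 9.64954461e-05, -9.63857063e-01, -2.66419881e-01,
         6.77166993e+01],
       [ 9.99999981e-01,  1.37886767e-04, -1.36655303e-04,
        -4.04637369e-01],
       [ 1.68451955e-04, -2.66419862e-01,  9.63857058e-01,
        -1.20186995e+02],
       [ 0.00000000e+00,  0.00000000e+00,  0.00000000e+00,
         1.00000000e+00]])}
```

View pics/top0.png

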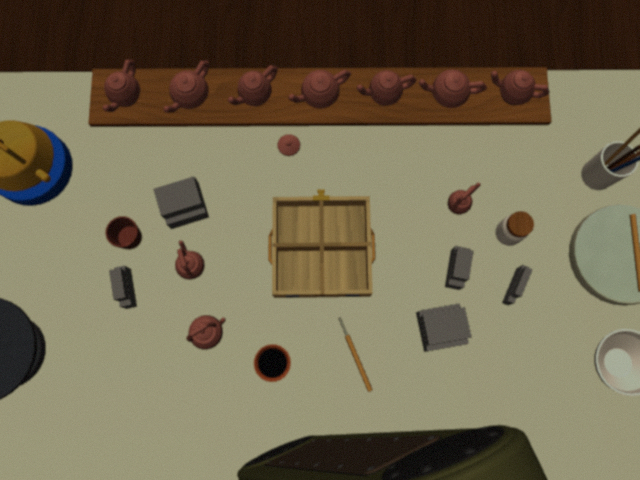

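View pics/scene0.png

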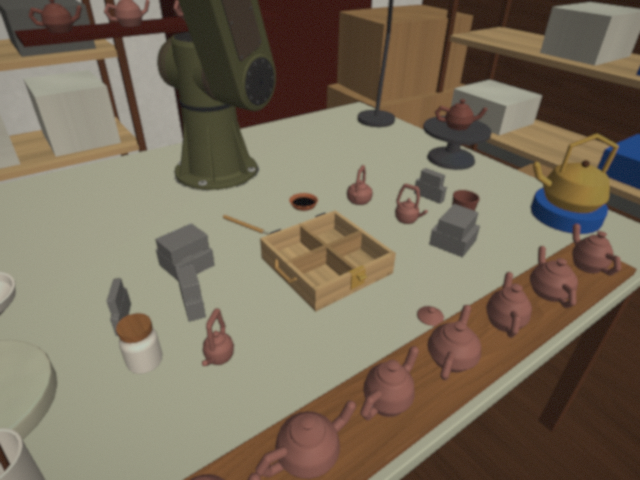

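Top view: the case is at (322,246) with the hasp at the top (away from the robot). The pots are at (189,263), (206,331) and (460,201). The foam blocks are at (122,286), (460,267) and (518,284), and the fillers at (180,200) and (444,326).

```bash
cat > an.py <<'E'
from h import *
import sys
p=np.load('topp.npy');d=np.load('topd.npy');c=viewer.get_calibration('top');W=world(d,c)
# table check
for uv in [(322,400),(240,280),(400,200)]: print('table',uv,W[uv[1],uv[0]].round(1))
# case rim
rim=(W[...,2]>45)&(W[...,2]<62); rim[:, :260]=0; rim[:,385:]=0; rim[:180]=0; rim[305:]=0
pts=W[rim]; r=cv2.minAreaRect(pts[:,:2].astype(np.float32)); print('case',r,np.median(pts[:,2]))
boxes=dict(pot1=(160,230,215,285),pot2=(175,305,235,355),pot3=(440,170,490,220),bl1=(100,258,142,312),bl2=(440,240,480,295),bl3=(500,260,538,310),fi1=(150,170,215,230),fi2=(410,295,480,355),jar=(495,205,540,250),cup=(100,210,145,255))
for k,(a,b,e,f) in boxes.items():
    w=W[b:f,a:e].reshape(-1,3); w=w[(w[:,2]>8)&(w[:,2]<150)]
    zt=np.percentile(w[:,2],98); t=w[w[:,2]>zt-(10 if 'pot' in k else 6)]
    r=cv2.minAreaRect(t[:,:2].astype(np.float32)); print(k,'ztop',zt.round(1),'n',len(t),'top rect',np.round(r[0],1),np.round(r[1],1),round(r[2],1),'mean',t.mean(0).round(1), 'low', w[(w[:,2]>12)&(w[:,2]<40)].mean(0).round(1))
E
python3 an.py; python3 -c "
import cv2
p=cv2.imread('pics/top0.png')
a=cv2.resize(p[165:365,90:250],None,fx=2.5,fy=3,interpolation=2);b=cv2.resize(p[165:365,400:560],None,fx=2.5,fy=3,interpolation=2)
cv2.imwrite('pics/c1.png',cv2.convertScaleAbs(cv2.hconcat([a,b]),alpha=1.8))"
```

```text
table (322, 400) [227.5   0.3   2.8]
table (240, 280) [ 286.1    3.4 1219. ]
table (400, 200) [ 6.432e+02 -1.703e+02  4.000e-01]
case ((541.9837036132812, -0.4379425048828125), (225.63388061523438, 200.31871032714844), 0.16597461700439453) 53.07466788142185
pot1 ztop 97.8 n 111 top rect [499.7 270.3] [43.4 10.2] 19.3 mean [499.9 270.2  95.4] low [498.9 265.5  33.2]
pot2 ztop 97.9 n 123 top rect [363.9 234.1] [10.6 44.7] 33.0 mean [364.  233.1  95.3] low [362.  225.7  33.9]
pot3 ztop 97.8 n 100 top rect [ 631.9 -292.3] [10.1 42. ] 44.2 mean [ 630.7 -291.1   94.7] low [ 626.4 -290.5   32.1]
bl1 ztop 78.4 n 323 top rect [455.8 400.5] [60.1 23.7] 12.0 mean [455.8 400.3  75.3] low [452.4 390.8  26.9]
bl2 ztop 77.8 n 414 top rect [ 491.2 -279.1] [32.5 60.2] 76.7 mean [ 491.3 -279.6   74.5] low [ 481.5 -266.9   27.4]
bl3 ztop 77.4 n 197 top rect [ 454.2 -396.3] [14.8 60.8] 64.4 mean [ 454.8 -396.4   74.3] low [ 450.2 -388.8   27.6]
fi1 ztop 79.0 n 912 top rect [633.  290.5] [62.1 84.1] 17.6 mean [633.  290.7  75.5] low [607.1 273.8  27.3]
fi2 ztop 78.2 n 1117 top rect [ 369.3 -241.5] [59.9 84.1] 9.8 mean [ 369.1 -241.8   74.9] low [ 362.7 -218.8   31.7]
jar ztop 88.6 n 428 top rect [ 569.6 -396.3] [49.9 50.8] 1.9 mean [ 569.2 -396.2   85.4] low [ 556.6 -378.8   26.2]
cup ztop 58.7 n 200 top rect [564.9 404.5] [63.8 64.1] 84.5 mean [565.6 406.5  55.8] low [568.3 410.2  26.3]
```

View pics/c1.png

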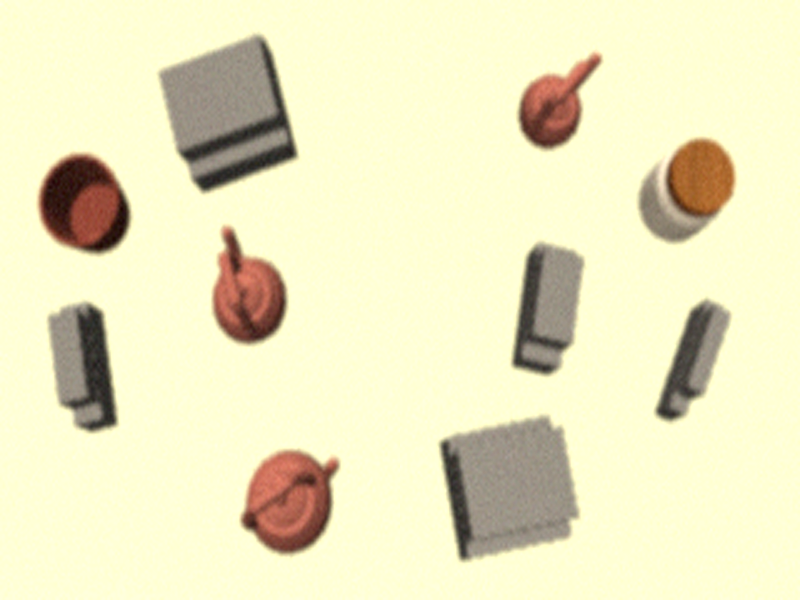

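Pot A (widest) is at crop (288,500), B at (250,298) and C at (550,110). Their spouts point to the upper right, upper left and upper right. Next I'll check the spout directions and the case centre numerically.

```bash
cat >> an.py <<'E'
print('----')
for k,(x,y) in dict(B=(499.7,270.3),A=(363.9,234.1),C=(631.9,-292.3)).items():
    for nm in ['top','scene']:
        P=world(np.load(nm+'d.npy'),viewer.get_calibration(nm)).reshape(-1,3)
        q=P[(np.hypot(P[:,0]-x,P[:,1]-y)<60)&(P[:,2]>15)&(P[:,2]<105)]
        r=q[:,:2]-[x,y]; R=np.hypot(*r.T); f=(R>42)
        bar=q[q[:,2]>86]; m=bar[:,:2].mean(0); v=np.linalg.svd(bar[:,:2]-m,full_matrices=False)[2][0]
        print(k,nm,'far pts',f.sum(),q[f].mean(0).round(0),'az',np.degrees(np.arctan2(r[f,1].mean(),r[f,0].mean())).round(1),'bar',m.round(1),np.degrees(np.arctan2(v[1],v[0])).round(1))
X,Y=W[...,0],W[...,1]
R=rim
def ext(m,ax): v=W[m][:,ax]; return np.percentile(v,[1,99]).round(1)
m=R&(abs(Y)>50)&(abs(Y)<90); print('x ext',ext(m,0))
m=R&(abs(X-590)<30); print('y ext',ext(m,1)); m=R&(abs(X-495)<30); print('y ext',ext(m,1), ext(R&(abs(X-495)<30)&(abs(Y)<30),1), ext(R&(abs(X-590)<30)&(abs(Y)<30),1))
print('crosswall x',ext(R&(abs(Y-48)<30)&(abs(X-542)<30),0),ext(R&(abs(Y+48)<30)&(abs(X-542)<30),0))
cw=W[R&(abs(Y)>15)&(abs(Y)<80)&(abs(X-542)<20)]; print('yaw',np.degrees(np.polyfit(cw[:,1],cw[:,0],1)[0]))
E
python3 an.py | sed -n '/----/,$p'
cat > to.py <<'E'
import sys; from h import *
# usage: to.py x y z(grasp TCP) az : delta and twist from the present measured pose
o=monitor.get_obs(); x,y,z,a=map(float,sys.argv[1:5]); R=o['eef_rot']
az=np.degrees(np.arctan2(R[1,0],R[0,0])); d=np.array([x,y,z])-o['ee_pos']
print('t',round(o['time_s'],2),'pos',o['ee_pos'].round(1),'az',az.round(2),'q',o['joint_positions'].round(2),'\n delta',d.round(1),'turn',round((a-az+180)%360-180,2),'F',o['ft_force'].round(1),'w',round(o['width'],1),'tilt',(R[:2,2]*57.3).round(2))
E
python3 to.py 364 233.6 180 -57
```

```text
----
B top far pts 23 [543. 286.  43.] az 19.6 bar [499.5 269.9] -159.9
B scene far pts 27 [545. 284.  38.] az 16.2 bar [505.2 269.5] 19.9
A top far pts 15 [387. 196.  44.] az -58.7 bar [363.7 233.6] 121.2
A scene far pts 23 [390. 196.  38.] az -55.9 bar [369.3 229.7] -61.9
C top far pts 26 [ 663. -327.   41.] az -48.7 bar [ 630.8 -291.2] 131.1
C scene far pts 52 [ 667. -328.   41.] az -45.4 bar [ 637.9 -295.8] -49.9
x ext [430.  636.9]
y ext [-100.1   99. ]
y ext [-100.3   99.3] [-3.7  2.7] [-4.2  3.8]
crosswall x [531.3 539.3] [531.8 540.9]
yaw -0.4405237036481469
t 0.1 pos [ 222.3 -556.8  252.5] az 21.76 q [-1.19  0.31 -0.05  1.21 -0.    1.57] 
 delta [141.7 790.4 -72.5] turn -78.76 F [ 0.7 -0.5 -0.7] w 85.5 tilt [-0.03  0.08]
```

```bash
python3 -m crank '{"twist":[[0,0,-7],[0,0,-14],[0,0,-21],[0,0,-28],[0,0,-35],[0,0,-42],[0,0,-49],[0,0,-56],[0,0,-63],[0,0,-70],[0,0,-70.3],[0,0,-70.3],[0,0,-70.3],[0,0,-70.3],[0,0,-70.3],[0,0,-70.3],[0,0,-70.3]],"delta_pos":[[25,16,0],[55,36,-4],[85,55,-8],[115,75,-12],[145,94,-16],[175,114,-20],[205,133,-24],[235,153,-28],[265,172,-32],[295,192,-36],[325,212,-40],[355,232,-44],[385,252,-48],[408.7,265.3,-52],[408.7,265.3,-52],[408.7,265.3,-52],[408.7,265.3,-52]],"grip":[85,85,85,70,60,50,50,50,50,50,50,50,50,50,50,50,50]}'; python3 to.py 631 -291.5 94 -48.5
python3 - <<'E'
from h import *
o,p,d,c=cap('wrist'); cv2.imwrite('pics/w1.png',p); print(d[d>0].min())
E
```

```text
time_s: 1.52
ee_pos: [471.6, -444.6, 205.8]
eef_rot: [[0.716, -0.697, 0.024], [-0.698, -0.716, 0.027], [-0.001, -0.036, -0.999]]
ft_force: [-1.2, 0.1, -0.3]
width: 49.8
finger_force: 0.0
t 1.52 pos [ 471.6 -444.6  205.8] az -44.25 q [-0.77  0.43  0.    1.15  0.04  3.14] 
 delta [ 159.4  153.1 -111.8] turn -4.25 F [-1.2  0.1 -0.3] w 49.8 tilt [1.4  1.54]
50.000923
```

View pics/w1.png

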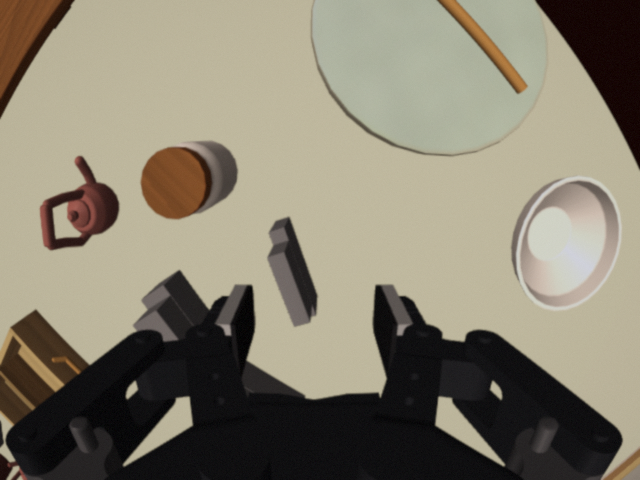

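The wrist view shows joint 6 at its limit, so I'll use the opposite half-turn, with the tool's x pointing back.

```bash
python3 -m crank '{"twist":[[0,0,7],[0,0,14],[0,0,21],[0,0,28],[0,0,35],[0,0,42],[0,0,49],[0,0,56],[0,0,63],[0,0,70],[0,0,77],[0,0,84],[0,0,91],[0,0,98],[0,0,105],[0,0,112],[0,0,119],[0,0,126],[0,0,133],[0,0,140]],"delta_pos":[[10,10,0],[30,30,0],[50,50,0],[70,70,0],[90,90,0],[110,110,0],[130,130,0],[150,145,0],[155,150,0],[155,150,0],[155,150,0],[155,150,0],[155,150,0],[155,150,0],[155,150,0],[155,150,0],[155,150,0],[155,150,0],[155,150,0],[155,150,0]],"grip":[50,50,50,50,50,50,50,50,50,50,50,50,50,50,50,50,50,50,50,50]}';  python3 to.py 631 -291.5 94 131.5
```

```text
time_s: 3.23
ee_pos: [626.8, -294.0, 206.0]
eef_rot: [[-0.107, 0.994, -0.036], [0.994, 0.107, -0.005], [-0.001, -0.036, -0.999]]
ft_force: [0.4, 0.3, -0.2]
width: 49.7
finger_force: 0.0
t 3.23 pos [ 626.8 -294.   206. ] az 96.15 q [-0.43  0.54  0.18  1.24 -0.02  1.03] 
 delta [   4.2    2.5 -112. ] turn 35.35 F [ 0.4  0.3 -0.2] w 49.7 tilt [-2.06 -0.29]
```

```bash
cat >> to.py <<'E'
from scipy.spatial.transform import Rotation as Ro
t=np.radians(a); T=np.array([[np.cos(t),np.sin(t),0],[np.sin(t),-np.cos(t),0],[0,0,-1]])
print(' twist',np.degrees(Ro.from_matrix(T@R.T).as_rotvec()).round(2))
E
python3 to.py 631 -291.5 94 131.5
```

```text
t 3.23 pos [ 626.8 -294.   206. ] az 96.15 q [-0.43  0.54  0.18  1.24 -0.02  1.03] 
 delta [   4.2    2.5 -112. ] turn 35.35 F [ 0.4  0.3 -0.2] w 49.7 tilt [-2.06 -0.29]
 twist [ 0.92 -1.9  35.35]
```

```bash
python3 -m crank '{"twist":[[0.2,-0.4,7],[0.4,-0.8,14],[0.6,-1.2,21],[0.7,-1.5,28],[0.9,-1.9,35.35],[0.9,-1.9,35.35],[0.9,-1.9,35.35],[0.9,-1.9,35.35]],"delta_pos":[[4,2.5,0],[4,2.5,0],[4,2.5,0],[4,2.5,-15],[4,2.5,-30],[4,2.5,-40],[4,2.5,-40],[4,2.5,-40]],"grip":[50,50,50,50,50,50,50,50]}' >/dev/null;  python3 to.py 631 -291.5 94 131.5
python3 - <<'E'
from h import *
o,p,d,c=cap('wrist'); cv2.imwrite('pics/w2.png',p)
E
```

```text
t 3.9 pos [ 630.2 -291.5  165.4] az 130.96 q [-0.43  0.53  0.08  1.12 -0.    0.42] 
 delta [  0.8  -0.  -71.4] turn 0.54 F [ 0.7  0.7 -0. ] w 49.8 tilt [-0.09  0.02]
 twist [-0.02 -0.09  0.54]
```

View pics/w2.png

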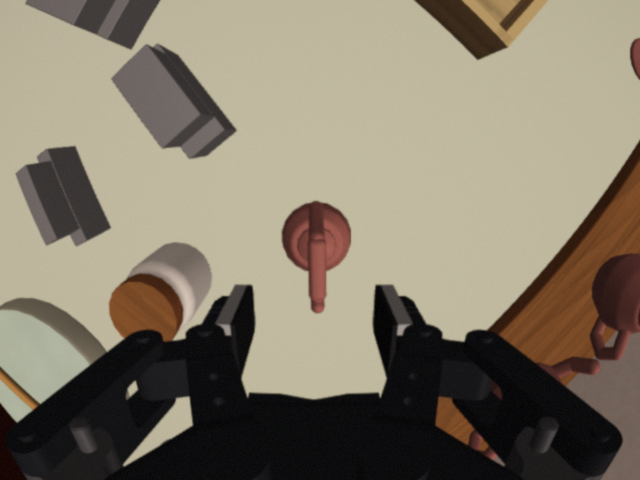

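Wrist view: the pot's bar lies centred between the jaws (column 317, jaw centre at about 314). I'll descend and grip.

```bash
python3 -m crank '{"twist":[[0,0,0.5],[0,0,0.5],[0,0,0.5],[0,0,0.5],[0,0,0.5],[0,0,0.5],[0,0,0.5],[0,0,0.5],[0,0,0.5],[0,0,0.5],[0,0,0.5],[0,0,0.5]],"delta_pos":[[0.8,0,-20],[0.8,0,-45],[0.8,0,-65],[0.8,0,-71],[0.8,0,-71],[0.8,0,-71],[0.8,0,-71],[0.8,0,-71],[0.8,0,-71],[0.8,0,-71],[0.8,0,-71],[0.8,0,-71]],"grip":[50,50,50,50,50,4,4,4,4,4,4,4]}' ;  python3 to.py 631 -291.5 94 131.5
```

```text
time_s: 4.95
ee_pos: [632.8, -292.2, 96.9]
eef_rot: [[-0.664, 0.747, 0.003], [0.747, 0.664, -0.001], [-0.003, 0.001, -1.0]]
ft_force: [0.3, 0.4, 7.2]
width: 8.6
finger_force: 59.3
t 4.95 pos [ 632.8 -292.2   96.9] az 131.63 q [-0.43  0.58 -0.01  0.98  0.    0.41] 
 delta [-1.8  0.7 -2.9] turn -0.13 F [0.3 0.4 7.2] w 8.6 tilt [ 0.18 -0.08]
 twist [ 0.08  0.18 -0.13]
```

```bash
python3 -m crank '{"twist":[[0,0,0],[0,0,0],[0,0,0],[0,0,0],[0,0,6],[0,0,12],[0,0,18],[0,0,24],[0,0,30],[0,0,36],[0,0,42],[0,0,48.4],[0,0,48.4],[0,0,48.4],[0,0,48.4],[0,0,48.4],[0,0,48.4],[0,0,48.4]],"delta_pos":[[0,0,10],[0,0,30],[0,0,55],[0,0,80],[-5,22,95],[-10,44,100],[-15,66,100],[-20,92,100],[-26,118,100],[-32,144,100],[-38,170,100],[-44,196,100],[-50,222,100],[-54,242,100],[-58.6,260.8,100],[-58.6,260.8,100],[-58.6,260.8,100],[-58.6,260.8,100]],"grip":[4,4,4,4,4,4,4,4,4,4,4,4,4,4,4,4,4,4]}' >/dev/null;  python3 to.py 574.2 -31.4 105 180
python3 - <<'E'
from h import *
o,p,d,c=cap('wrist'); cv2.imwrite('pics/w3.png',p);np.savez('w3.npz',p=p,d=d,pos=o['ee_pos'],R=o['eef_rot'])
o,p,d,c=cap('scene');np.savez('s3.npz',p=p,d=d)
E
```

```text
t 6.45 pos [572.9 -31.4 195.3] az -179.97 q [-0.05  0.29 -0.21  1.07 -0.   -0.05] 
 delta [  1.3  -0.  -90.3] turn -0.03 F [-0.1  0.3 -1.2] w 8.2 tilt [ 0.02 -0.04]
 twist [ 0.04  0.02 -0.03]
```

View pics/w3.png

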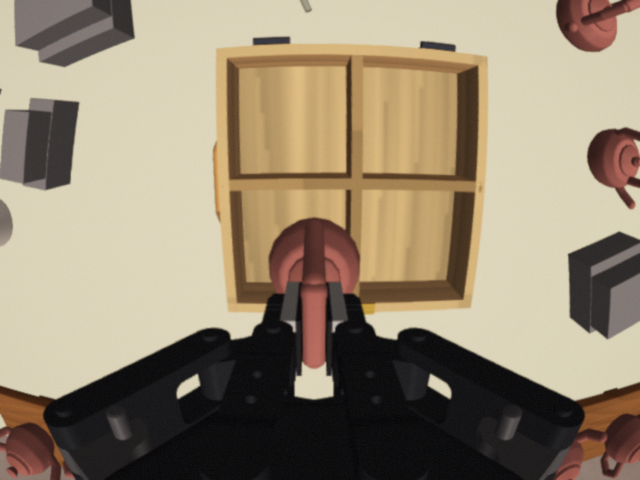

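Wrist view: pot C is held upright over its cell. The case's cross walls are at column 355 and row 184, and the hinges are on the far side. I'll measure both in the robot frame.

```bash
cat >> h.py <<'E'
def wristw(d,pos,R):
    c=viewer.get_calibration('wrist');K=c['K'];T=c['T_tool_cam']
    v,u=np.mgrid[0:480,0:640]; x=(u-K[0,2])/K[0,0]; y=(v-K[1,2])/K[1,1]; th=np.hypot(x,y)+1e-9
    P=np.stack([x/th*np.tan(th)*d,y/th*np.tan(th)*d,d],-1)
    t=P@T[:3,:3].T+T[:3,3]
    return t@np.array(R).T+pos, t
def red(p):
    h=cv2.cvtColor(p,cv2.COLOR_BGR2HSV); return ((h[...,0]<9)|(h[...,0]>170))&(h[...,1]>90)&(h[...,2]>40)
E
cat > an3.py <<'E'
from h import *
z=np.load('w3.npz');W,t=wristw(z['d'],z['pos'],z['R']); X,Y,Z=[W[...,i] for i in range(3)]
print('table',W[30,200].round(1),W[250,560].round(1))
v,u=np.mgrid[0:480,0:640]; rim=(Z>46)&(Z<60)&(v<310)&(u>205)&(u<500)
def e(m,i): return np.percentile(W[m][:,i],[2,98]).round(1), m.sum()
print('rim z',np.median(Z[rim]))
print('cross x', e(rim&(abs(Y-45)<25)&(abs(X-536)<25),0), e(rim&(abs(Y+45)<25)&(abs(X-536)<25),0))
print('cross y', e(rim&(abs(X-485)<25)&(abs(Y)<25),1), e(rim&(abs(X-590)<25)&(abs(Y)<25),1))
print('outer y', e(rim&(abs(X-485)<25)&(Y>60),1), e(rim&(abs(X-485)<25)&(Y<-60),1), 'outer x', e(rim&(abs(Y-45)<20)&(X<470),0))
m=red(z['p'])&(abs(t[...,0])<80)&(abs(t[...,1])<45)&(t[...,2]<110)&(z['d']>0)
q=t[m]; print('pot n',m.sum(),'tool z',np.percentile(q[:,2],[1,99]))
for lo in range(-10,110,10):
    s=q[(q[:,2]>lo)&(q[:,2]<lo+10)]
    if len(s)>15: print(lo,len(s),'x',np.percentile(s[:,0],[2,98]).round(1),'y',np.percentile(s[:,1],[2,98]).round(1))
P=world(np.load('s3.npz')['d'],viewer.get_calibration('scene')); m=red(np.load('s3.npz')['p'])&(abs(P[...,0]-573)<75)&(abs(P[...,1]+31)<60)&(P[...,2]>95)&(P[...,2]<215)
q=P[m]; print('scene pot',m.sum(),np.percentile(q,[1,99],axis=0).round(1)); s=q[q[:,0]>np.percentile(q[:,0],97)];print('spout',s.mean(0).round(1))
E
python3 an3.py
```

```text
table [ 405.8 -129.3    0.9] [ 6.054e+02  2.275e+02 -2.000e-01]
rim z 52.480265676792484
cross x (array([533.4, 541.7]), np.int64(765)) (array([533.7, 541.9]), np.int64(869))
cross y (array([-4.9,  3. ]), np.int64(841)) (array([-4.3,  3.9]), np.int64(286))
outer y (array([90.6, 99.3]), np.int64(836)) (array([-100.5,  -92.3]), np.int64(885)) outer x (array([431.8, 444.9]), np.int64(855))
pot n 7105 tool z [4.68432113e-02 7.42841773e+01]
-10 66 x [-10.8  11.2] y [-3.9  4.9]
0 2289 x [-17.7  19.4] y [-3.8  4.8]
10 329 x [ 6.9 21.6] y [-11.9  14.3]
20 249 x [18.9 23.9] y [-3.7  4.8]
30 237 x [21.4 26.2] y [-3.6  4.6]
40 448 x [-0.8 28.6] y [-9.1 10.6]
50 2040 x [-9.2 17.9] y [-18.7  20.2]
60 1178 x [-10.6  22. ] y [-22.   23.6]
70 262 x [ 9.  23.7] y [-20.3  22.9]
scene pot 673 [[551.2 -56.7 105.1]
 [623.7 -18.4 193.8]]
spout [623.  -34.8 139.2]
```

```bash
python3 -m crank '{"twist":[[0,0,0.2],[0,0,0.2],[0,0,0.2],[0,0,0.2],[0,0,0.2],[0,0,0.2],[0,0,0.2],[0,0,0.2],[0,0,0.2],[0,0,0.2]],"delta_pos":[[3.2,-1.2,0],[3.2,-1.2,0],[3.2,-1.2,-20],[3.2,-1.2,-40],[3.2,-1.2,-55],[3.2,-1.2,-65],[3.2,-1.2,-72],[3.2,-1.2,-78],[3.2,-1.2,-82],[3.2,-1.2,-82]],"grip":[4,4,4,4,4,4,4,4,4,4]}' >/dev/null;  python3 to.py 576.1 -32.6 105 180
python3 -m crank '{"twist":[[0,0,0],[0,0,0],[0,0,0],[0,0,0],[0,0,0]],"delta_pos":[[0,0,-2],[0,0,-4],[0,0,-6],[0,0,-7.5],[0,0,-7.5]],"grip":[4,4,4,4,4]}' >/dev/null;  python3 to.py 576.1 -32.6 105 180
```

```text
t 7.38 pos [576.  -32.3 112.5] az -179.78 q [-0.06  0.36 -0.31  0.9  -0.   -0.06] 
 delta [ 0.1 -0.3 -7.5] turn -0.22 F [-0.2  0.9 -1.7] w 8.7 tilt [-0.02 -0.01]
 twist [ 0.01 -0.02 -0.22]
t 7.8 pos [576.  -32.2 105.3] az -179.78 q [-0.06  0.37 -0.32  0.88 -0.   -0.06] 
 delta [ 0.1 -0.4 -0.3] turn -0.22 F [ 0.7  0.5 -2. ] w 8.6 tilt [ 0.01 -0.01]
 twist [ 0.01  0.01 -0.22]
```

```bash
python3 -m crank '{"twist":[[0,0,0],[0,0,0],[0,0,0]],"delta_pos":[[0,0,-0.7],[0,0,-1.2],[0,0,-1.2]],"grip":[4,4,4]}' |grep -E 'ee_pos|force'
python3 -m crank '{"twist":[[0,0,0],[0,0,0]],"delta_pos":[[0,0,-0.7],[0,0,-0.7]],"grip":[4,4]}' |grep -E 'ee_pos|force'
```

```text
ee_pos: [576.4, -32.2, 104.9]
ft_force: [-0.5, 0.8, 3.8]
finger_force: 59.4
ee_pos: [576.7, -32.2, 104.9]
ft_force: [-3.3, 1.0, 8.9]
finger_force: 60.1
```

```bash
python3 -m crank '{"twist":[[0,0,0],[0,0,0],[0,0,0],[0,0,0],[0,0,0],[0,0,0],[0,0,0],[0,0,0],[0,0,0]],"delta_pos":[[0,0,0.8],[0,0,0.8],[0,0,0.8],[0,0,0.8],[0,0,5],[0,0,20],[0,0,50],[0,0,90],[0,0,92]],"grip":[12,20,30,34,36,36,36,36,36]}' |grep -E 'ee_pos|force'
python3 -m crank '{"twist":[[0,0,-7],[0,0,-14],[0,0,-21],[0,0,-28],[0,0,-35],[0,0,-42],[0,0,-49],[0,0,-56],[0,0,-58],[0,0,-58],[0,0,-58],[0,0,-58],[0,0,-58],[0,0,-58]],"delta_pos":[[-10,15,0],[-30,40,0],[-50,65,0],[-70,90,0],[-90,115,0],[-110,140,0],[-130,165,-5],[-150,190,-10],[-170,215,-15],[-190,240,-20],[-211,266,-25],[-211,266,-30],[-211,266,-30],[-211,266,-30]],"grip":[36,36,36,36,36,45,50,50,50,50,50,50,50,50]}' >/dev/null; python3 to.py 365 233.5 97 122
python3 - <<'E'
from h import *
o,p,d,c=cap('wrist'); cv2.imwrite('pics/w4.png',p);np.savez('w4.npz',p=p,d=d,pos=o['ee_pos'],R=o['eef_rot'])
W,t=wristw(d,o['ee_pos'],o['eef_rot'])
m=red(p)&(abs(t[...,0])<60)&(abs(t[...,1])<60)&(d>0)&(W[...,2]>88)&(W[...,2]<104)
q=t[m][:,:2].astype(np.float32); print(len(q),cv2.minAreaRect(q),q.mean(0))
# pot C in case and case
X,Y,Z=[W[...,i] for i in range(3)]; m=red(p)&(abs(X-576)<60)&(abs(Y+32)<45)&(Z>20)&(Z<110); print('C',m.sum(), np.percentile(W[m],[1,99],axis=0).round(1) if m.sum() else '')
E
```

```text
ee_pos: [579.6, -32.4, 202.6]
ft_force: [1.1, 0.4, 0.8]
finger_force: 0.0
t 10.13 pos [365.2 233.6 165.6] az 122.26 q [ 0.57  0.06 -0.56  0.95 -0.    1.58] 
 delta [ -0.2  -0.1 -68.6] turn -0.26 F [-0.5  0.4  0.4] w 50.1 tilt [ 0.02 -0.04]
 twist [ 0.04  0.02 -0.26]
1240 ((2.107492446899414, 0.582120418548584), (44.045082092285156, 9.782899856567383), 0.2813434302806854) [3.9388046 0.41503  ]
C 0
```

View pics/w4.png

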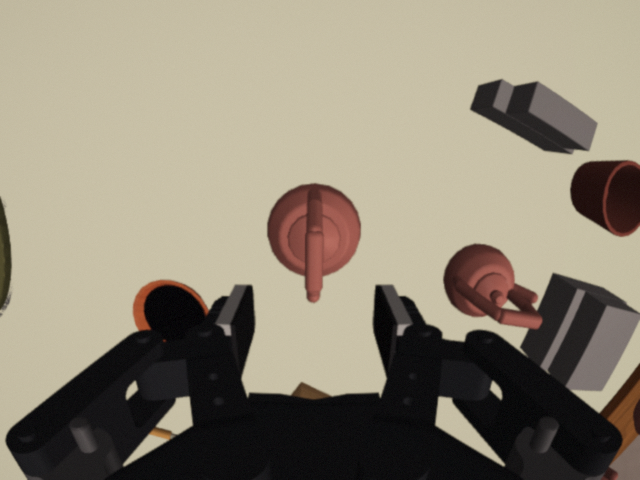

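The bar lies centred between the jaws, 2 mm off lengthwise. I'll grip pot A.

```bash
python3 -m crank '{"twist":[[0,0,0],[0,0,0],[0,0,0],[0,0,0],[0,0,0],[0,0,0],[0,0,0],[0,0,0],[0,0,0],[0,0,0],[0,0,0],[0,0,0]],"delta_pos":[[-1.1,1.7,-20],[-1.1,1.7,-45],[-1.1,1.7,-63],[-1.1,1.7,-69],[-1.1,1.7,-69],[-1.1,1.7,-69],[-1.1,1.7,-69],[-1.1,1.7,-69],[-1.1,1.7,-69],[-1.1,1.7,-69],[-1.1,1.7,-69],[-1.1,1.7,-69]],"grip":[50,50,50,50,50,4,4,4,4,4,4,4]}' |grep -E 'ee_pos|force|width'
python3 -m crank '{"twist":[[0,0,0],[0,0,0],[0,0,0],[0,0,0],[0,0,6],[0,0,12],[0,0,18],[0,0,24],[0,0,30],[0,0,36],[0,0,42],[0,0,48],[0,0,54],[0,0,58],[0,0,58],[0,0,58],[0,0,58],[0,0,58]],"delta_pos":[[0,0,10],[0,0,30],[0,0,55],[0,0,80],[5,-12,95],[15,-30,100],[27,-50,100],[40,-70,100],[53,-90,100],[66,-110,100],[79,-130,100],[92,-150,100],[105,-170,100],[118,-195,100],[118,-195,100],[118,-195,100],[118,-195,100],[118,-195,100]],"grip":[4,4,4,4,4,4,4,4,4,4,4,4,4,4,4,4,4,4]}' >/dev/null;  python3 to.py 482.2 40 105 180
cat > rel.py <<'E'
from h import *
import sys
n=sys.argv[1]; o,p,d,c=cap('wrist'); cv2.imwrite(f'pics/{n}.png',p); W,t=wristw(d,o['ee_pos'],o['eef_rot']); X,Y,Z=[W[...,i] for i in range(3)]
m=red(p)&(abs(t[...,0])<60)&(abs(t[...,1])<45)&(t[...,2]>-8)&(t[...,2]<12)&(d>0)
q=t[m][:,:2].astype(np.float32); print('bar tool',[np.round(a,1) for a in cv2.minAreaRect(q)])
for lo in (30,40,50,60,70):
    s=t[red(p)&(abs(t[...,0])<60)&(abs(t[...,1])<45)&(t[...,2]>lo)&(t[...,2]<lo+10)]
    if len(s)>15: print(lo,len(s),'x',np.percentile(s[:,0],[2,98]).round(1),'y',np.percentile(s[:,1],[2,98]).round(1))
rim=(Z>46)&(Z<60)&(abs(X-537)<112)&(abs(Y)<108)
def e(m,i): return (np.percentile(W[m][:,i],[2,98]).round(1), m.sum()) if m.sum()>20 else None
for s in (1,-1):
    print('cross x at y',50*s, e(rim&(abs(Y-50*s)<20)&(abs(X-537)<25),0),'cross y at x',537+50*s,e(rim&(abs(X-537-50*s)<20)&(abs(Y)<25),1),'outer y',s,e(rim&(Y*s>80),1),'outer x',s,e(rim&((X-537)*s>80)&(abs(abs(Y)-50)<25),0))
m=red(p)&(abs(X-576)<60)&(abs(Y+32)<45)&(Z>10)&(Z<110)
for lo in range(10,110,20):
    s=W[m&(Z>lo)&(Z<lo+20)]
    if len(s)>15: print('C z',lo,len(s), np.percentile(s,[1,99],axis=0).round(1).tolist())
E
python3 rel.py w5
```

```text
ee_pos: [364.7, 235.8, 97.7]
ft_force: [-1.9, -1.7, 6.5]
width: 8.5
finger_force: 58.8
t 12.68 pos [481.4  41.1 196.6] az -179.76 q [ 0.09  0.13 -0.41  1.03  0.    0.08] 
 delta [  0.8  -1.1 -91.6] turn -0.24 F [-0.7  0.2 -1.4] w 8.5 tilt [-0.01  0.01]
 twist [-0.01 -0.01 -0.24]
bar tool [array([0.5, 1. ]), array([34.3, 34.7]), np.float64(47.0)]
30 170 x [27.8 31.5] y [-3.7  4.6]
40 638 x [-1.3 32.6] y [-13.   12.6]
50 3845 x [-10.3  23.9] y [-25.5  25.4]
60 2428 x [-14.4  30.9] y [-30.7  31.3]
70 433 x [ 5.3 32.4] y [-29.9  33.1]
cross x at y 50 None cross y at x 587 (array([-25., -12.]), np.int64(131)) outer y 1 (array([81.9, 99.3]), np.int64(2252)) outer x 1 (array([629.8, 636.1]), np.int64(358))
cross x at y -50 (array([533.5, 549.6]), np.int64(603)) cross y at x 487 (array([-4.3,  3.7]), np.int64(296)) outer y -1 (array([-100.5,  -81.2]), np.int64(2383)) outer x -1 (array([431.4, 444.8]), np.int64(2098))
C z 10 59 [[554.8, -43.9, 20.5], [564.1, -10.2, 30.0]]
C z 30 881 [[551.8, -50.2, 30.7], [573.0, -8.9, 49.9]]
C z 50 274 [[547.3, -34.9, 50.0], [573.3, -16.5, 69.6]]
C z 70 29 [[550.8, -34.5, 70.1], [554.6, -27.6, 73.3]]
```

View pics/w5.png

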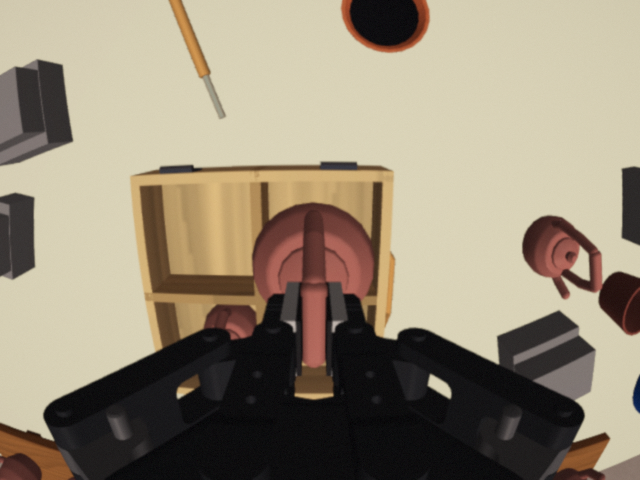

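Pot A is held over its cell, and pot C stands in cell2. Fine correction first, then lower.

```bash
python3 -m crank '{"twist":[[0,0,0],[0,0,0],[0,0,0],[0,0,0],[0,0,0],[0,0,0],[0,0,0],[0,0,0],[0,0,0],[0,0,0],[0,0,0],[0,0,0],[0,0,0],[0,0,0]],"delta_pos":[[1.7,-1.7,0],[1.7,-1.7,0],[1.7,-1.7,-20],[1.7,-1.7,-40],[1.7,-1.7,-55],[1.7,-1.7,-65],[1.7,-1.7,-72],[1.7,-1.7,-78],[1.7,-1.7,-82],[1.7,-1.7,-85],[1.7,-1.7,-87],[1.7,-1.7,-89],[1.7,-1.7,-90],[1.7,-1.7,-90]],"grip":[4,4,4,4,4,4,4,4,4,4,4,4,4,4]}' >/dev/null;  python3 to.py 483.1 39.4 105.7 180
python3 -m crank '{"twist":[[0,0,0],[0,0,0],[0,0,0]],"delta_pos":[[0,0,-0.5],[0,0,-1],[0,0,-1]],"grip":[4,4,4]}' |grep -E 'ee_pos|force'
```

```text
t 13.9 pos [483.4  38.7 106.3] az -179.78 q [ 0.08  0.21 -0.54  0.82 -0.    0.08] 
 delta [-0.3  0.7 -0.6] turn -0.22 F [-0.9 -0.7 -1.4] w 8.8 tilt [-0.02 -0.01]
 twist [ 0.01 -0.02 -0.22]
ee_pos: [483.6, 38.7, 105.8]
ft_force: [-3.7, -1.4, 1.9]
finger_force: 59.5
```

```bash
python3 -m crank '{"twist":[[0,0,0],[0,0,0],[0,0,0]],"delta_pos":[[0,0.3,-0.5],[0,0.3,-0.8],[0,0.3,-0.8]],"grip":[4,4,4]}' |grep -E 'ee_pos|force'
python3 -m crank '{"twist":[[0,0,0],[0,0,0],[0,0,0],[0,0,0],[0,0,0],[0,0,0],[0,0,0],[0,0,0],[0,0,0]],"delta_pos":[[0,0,0.6],[0,0,0.6],[0,0,0.6],[0,0,0.6],[0,0,5],[0,0,20],[0,0,50],[0,0,90],[0,0,92]],"grip":[12,20,30,34,36,36,36,36,36]}' |grep -E 'ee_pos|force'
python3 -m crank '{"twist":[[0,0,5],[0,0,10],[0,0,15],[0,0,19.4],[0,0,19.4],[0,0,19.4],[0,0,19.4],[0,0,19.4],[0,0,19.4],[0,0,19.4],[0,0,19.4],[0,0,19.4]],"delta_pos":[[2,20,0],[4,50,0],[6,80,0],[8,110,0],[10,140,0],[12,170,-5],[14,200,-15],[16,225,-25],[17,231,-30],[17,231,-30],[17,231,-30],[17,231,-30]],"grip":[36,36,36,36,36,45,50,50,50,50,50,50]}' >/dev/null; python3 to.py 500.8 270 97 199.6
python3 - <<'E'
from h import *
o,p,d,c=cap('wrist'); cv2.imwrite('pics/w6.png',p)
W,t=wristw(d,o['ee_pos'],o['eef_rot'])
m=red(p)&(abs(t[...,0])<60)&(abs(t[...,1])<60)&(d>0)&(W[...,2]>88)&(W[...,2]<104)
q=t[m][:,:2].astype(np.float32); print(len(q),cv2.minAreaRect(q),q.mean(0))
o,p,d,c=cap('top'); np.save('topp.npy',p); np.save('topd.npy',d);cv2.imwrite('pics/t6.png',cv2.convertScaleAbs(cv2.resize(p[100:380,60:560],None,fx=1.6,fy=1.6),alpha=1.6))
E
```

```text
ee_pos: [483.8, 38.7, 105.8]
ft_force: [-6.5, -0.8, 11.4]
finger_force: 60.6
ee_pos: [487.3, 39.4, 203.2]
ft_force: [2.2, 0.1, 1.7]
finger_force: 0.0
t 16.15 pos [500.7 269.1 167.1] az -160.43 q [ 0.49  0.3  -0.26  1.   -0.    0.15] 
 delta [  0.1   0.9 -70.1] turn 0.03 F [-0.2 -0.4  0.2] w 50.0 tilt [ 0.02 -0.03]
 twist [0.03 0.02 0.03]
1177 ((-1.4663009643554688, 1.5489332675933838), (9.542162895202637, 42.614280700683594), 89.6610336303711) [0.4179879 1.576085 ]
```

View pics/t6.png

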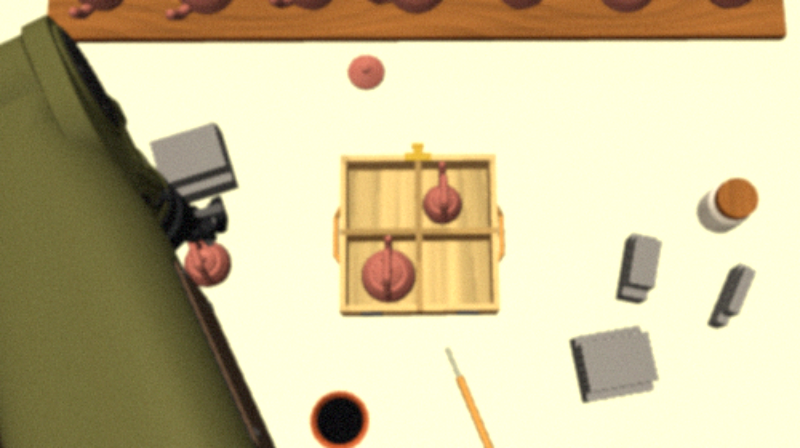

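Top view: pots C and A stand in the case with spouts toward the hasp (crop (443,200) and (388,272)). Fillers and blocks have not moved. Now pot B.

```bash
python3 -m crank '{"twist":[[0,0,0],[0,0,0],[0,0,0],[0,0,0],[0,0,0],[0,0,0],[0,0,0],[0,0,0],[0,0,0],[0,0,0],[0,0,0],[0,0,0]],"delta_pos":[[1.1,1.4,-20],[1.1,1.4,-45],[1.1,1.4,-63],[1.1,1.4,-70],[1.1,1.4,-70],[1.1,1.4,-70],[1.1,1.4,-70],[1.1,1.4,-70],[1.1,1.4,-70],[1.1,1.4,-70],[1.1,1.4,-70],[1.1,1.4,-70]],"grip":[50,50,50,50,50,4,4,4,4,4,4,4]}' |grep -E 'ee_pos|force|width'
python3 -m crank '{"twist":[[0,0,0],[0,0,0],[0,0,0],[0,0,0],[0,0,-5],[0,0,-10],[0,0,-15],[0,0,-19.4],[0,0,-19.4],[0,0,-19.4],[0,0,-19.4],[0,0,-19.4],[0,0,-19.4],[0,0,-19.4],[0,0,-19.4],[0,0,-19.4]],"delta_pos":[[0,0,10],[0,0,30],[0,0,60],[0,0,90],[7,-20,110],[17,-45,110],[27,-75,110],[37,-105,110],[47,-135,110],[57,-165,110],[67,-195,110],[75,-220,110],[75,-236,110],[75,-236,110],[75,-236,110],[75,-236,110]],"grip":[4,4,4,4,4,4,4,4,4,4,4,4,4,4,4,4]}' >/dev/null;  python3 to.py 578.1 35.4 105 180
python3 rel.py w7
```

```text
ee_pos: [502.9, 271.8, 98.3]
ft_force: [0.5, -1.5, 6.4]
width: 8.7
finger_force: 59.0
t 18.58 pos [576.6  36.1 207.1] az -179.76 q [ 0.06  0.29 -0.18  1.1   0.    0.06] 
 delta [   1.5   -0.7 -102.1] turn -0.24 F [ 0.2  0.2 -1.9] w 8.7 tilt [0.01 0.03]
 twist [-0.03  0.01 -0.24]
bar tool [array([2.5, 2.7]), array([21. , 41.6]), np.float64(75.5)]
30 193 x [26.1 30.7] y [-3.7  4.6]
40 443 x [-0.9 32.6] y [-9.5 10. ]
50 2990 x [-9.2 22.6] y [-21.7  21.9]
60 1883 x [-11.5  28.1] y [-26.4  27.1]
70 406 x [10.3 30.4] y [-26.3  27.2]
cross x at y 50 (array([524.2, 541.1]), np.int64(748)) cross y at x 587 (array([-24.7,   2.9]), np.int64(786)) outer y 1 (array([81.6, 99.6]), np.int64(3515)) outer x 1 (array([619.1, 638.9]), np.int64(866))
cross x at y -50 (array([533.8, 557.5]), np.int64(543)) cross y at x 487 (array([-4.3, 24.4]), np.int64(1355)) outer y -1 (array([-100.3,  -81.8]), np.int64(3253)) outer x -1 (array([431.9, 445.3]), np.int64(2069))
C z 10 19 [[554.2, -53.8, 15.4], [631.0, -9.1, 30.0]]
C z 30 1464 [[553.5, -48.8, 30.9], [623.3, -7.7, 49.9]]
C z 50 1084 [[548.7, -37.4, 50.0], [628.0, -16.2, 69.2]]
C z 70 263 [[551.2, -34.5, 70.3], [596.4, -26.6, 89.5]]
C z 90 939 [[555.8, -35.2, 91.1], [597.2, -26.3, 104.9]]
```

```bash
python3 - <<'E'
from h import *
o,p,d,c=cap('wrist'); W,t=wristw(d,o['ee_pos'],o['eef_rot'])
z=np.load('w3.npz'); W3,t3=wristw(z['d'],z['pos'],z['R'])
for n,p,t in (('B',p,t),('C',z['p'],t3)):
    m=red(p)&(abs(t[...,1])<5.5)
    for lo in range(-6,46,4):
        s=t[m&(t[...,2]>lo)&(t[...,2]<lo+4)&(abs(t[...,0])<50)]
        if len(s)>10: print(n,lo,len(s),np.percentile(s[:,0],[2,98]).round(1))
P=W;X,Y,Z=[W[...,i] for i in range(3)]
E
```

```text
B -6 15 [-10.6  11.2]
B -2 231 [-12.2  16. ]
B 2 1820 [-15.4  19.1]
B 6 254 [-19.1  22.5]
B 10 164 [18.2 23.6]
B 14 147 [10.9 25. ]
B 18 149 [21.6 26.6]
B 22 125 [23.6 28.2]
B 26 101 [25.4 29. ]
B 30 75 [25.5 29.9]
B 34 87 [26.9 30.7]
B 38 61 [27.3 31.2]
B 42 74 [28.9 32.5]
C -2 1353 [-16.7  14.6]
C 2 779 [-20.2  18.5]
C 6 189 [12.6 20. ]
C 10 113 [15.7 20.8]
C 14 119 [10.8 21.5]
C 18 104 [18.3 22.4]
C 22 95 [18.9 22.8]
C 26 104 [19.2 24. ]
C 30 92 [21.1 24.9]
C 34 97 [22. 26.]
C 38 91 [22.8 27. ]
C 42 76 [23.9 28. ]
```

```bash
python3 - <<'E'
from h import *
d=np.load('topd.npy');W=world(d,viewer.get_calibration('top'));X,Y,Z=[W[...,i] for i in range(3)]
for n,x,y in (('C',575,-32),('A',482,39)):
    m=(abs(X-x)<35)&(abs(Y-y)<30)&(Z>87)&(Z<115); s=W[m]
    r=cv2.minAreaRect(s[:,:2].astype(np.float32)); print(n,len(s),np.round(r[0],1),np.round(r[1],1),round(r[2],1),s.mean(0).round(1))
rim=(Z>46)&(Z<62)
pc=lambda m,i:np.percentile(W[m][:,i],[3,97]).round(1)
print('cross y',pc(rim&(abs(X-590)<25)&(abs(Y)<12),1),pc(rim&(abs(X-485)<25)&(abs(Y)<12),1),'outer y',pc(rim&(abs(X-536)<40)&(Y>84)&(Y<110),1),pc(rim&(abs(X-536)<40)&(Y<-84),1))
print('cross x',pc(rim&(abs(Y-60)<20)&(abs(X-536)<12),0),pc(rim&(abs(Y+60)<20)&(abs(X-536)<12),0))
E
```

```text
C 112 [574.7 -31.3] [ 8.3 43.9] 89.7 [573.3 -31.3 102.2]
A 140 [482.3  38.3] [ 9.7 53.9] 90.0 [480.7  38.3 101.3]
cross y [-8.7  2.1] [-3.5 10.7] outer y [87.  99.6] [-645.2  -89.1]
cross x [526.8 539.1] [532.1 540.6]
```

```bash
python3 -m crank '{"twist":[[0,0,0],[0,0,0],[0,0,0],[0,0,0],[0,0,0],[0,0,0],[0,0,0],[0,0,0],[0,0,0],[0,0,0],[0,0,0],[0,0,0],[0,0,0],[0,0,0]],"delta_pos":[[2.6,-0.5,0],[2.6,-0.5,0],[2.6,-0.5,-20],[2.6,-0.5,-40],[2.6,-0.5,-60],[2.6,-0.5,-75],[2.6,-0.5,-83],[2.6,-0.5,-88],[2.6,-0.5,-92],[2.6,-0.5,-95],[2.6,-0.5,-97],[2.6,-0.5,-99],[2.6,-0.5,-100],[2.6,-0.5,-100]],"grip":[4,4,4,4,4,4,4,4,4,4,4,4,4,4]}' >/dev/null;  python3 to.py 579.2 35.4 106.3 180
python3 -m crank '{"twist":[[0,0,0],[0,0,0],[0,0,0]],"delta_pos":[[0,0,-0.5],[0,0,-1.2],[0,0,-1.2]],"grip":[4,4,4]}' |grep -E 'ee_pos|force'
```

```text
t 19.85 pos [579.5  34.9 106.9] az -179.78 q [ 0.06  0.37 -0.31  0.89 -0.    0.06] 
 delta [-0.3  0.5 -0.6] turn -0.22 F [-0.4 -0.6 -0.9] w 8.5 tilt [ 0.03 -0.01]
 twist [ 0.01  0.03 -0.22]
ee_pos: [579.7, 34.9, 106.2]
ft_force: [-1.0, -1.0, 3.9]
finger_force: 59.4
```

```bash
python3 -m crank '{"twist":[[0,0,0],[0,0,0],[0,0,0],[0,0,0],[0,0,0],[0,0,0],[0,0,0],[0,0,0],[0,0,0]],"delta_pos":[[0,0,0.4],[0,0,0.4],[0,0,0.4],[0,0,0.4],[0,0,5],[0,0,20],[0,0,50],[0,0,90],[0,0,95]],"grip":[12,20,30,34,36,36,36,36,36]}' |grep -E 'ee_pos|force'
python3 -m crank '{"twist":[[0,0,-6],[0,0,-13],[0,0,-20],[0,0,-27],[0,0,-34],[0,0,-41],[0,0,-48],[0,0,-55],[0,0,-62],[0,0,-69],[0,0,-76],[0,0,-78.2],[0,0,-78.2],[0,0,-78.2],[0,0,-78.2],[0,0,-78.2],[0,0,-78.2]],"delta_pos":[[-8,25,0],[-19,55,0],[-30,85,0],[-41,120,0],[-52,155,0],[-64,190,0],[-76,225,0],[-88,260,0],[-100,295,0],[-112,330,-15],[-123.2,355,-30],[-123.2,365.5,-45],[-123.2,365.5,-50],[-123.2,365.5,-50],[-123.2,365.5,-50],[-123.2,365.5,-50],[-123.2,365.5,-50]],"grip":[40,40,40,50,60,70,85,85,85,85,85,85,85,85,85,85,85]}' >/dev/null; python3 to.py 456.5 400.4 68 102
cat > blk.py <<'E'
from h import *
import sys
o,p,d,c=cap('wrist'); cv2.imwrite(f'pics/{sys.argv[1]}.png',p); W,t=wristw(d,o['ee_pos'],o['eef_rot'])
h=cv2.cvtColor(p,cv2.COLOR_BGR2HSV); m=(abs(t[...,0])<90)&(abs(t[...,1])<60)&(d>0)&(W[...,2]>66)&(W[...,2]<82)&(h[...,2]>50)
n,l,s,_=cv2.connectedComponentsWithStats(m.astype(np.uint8)); k=1+s[1:,4].argmax()
q=t[l==k][:,:2].astype(np.float32); r=cv2.minAreaRect(q)
print(len(q),'tool frame centre',np.round(r[0],1),np.round(r[1],1),round(r[2],1),'z',np.median(W[l==k][:,2]), 'world',(o['eef_rot'][:,:2]@np.array(r[0])).round(1))
E
python3 blk.py b1
python3 - <<'E'
from h import *
o,p,d,c=cap('top'); np.save('topp.npy',p); np.save('topd.npy',d)
d=np.load('topd.npy');W=world(d,viewer.get_calibration('top'));X,Y,Z=[W[...,i] for i in range(3)]
for n,x,y in (('C',575,-32),('A',482,39),('B',577,35)):
    m=(abs(X-x)<35)&(abs(Y-y)<30)&(Z>87)&(Z<115); s=W[m]
    r=cv2.minAreaRect(s[:,:2].astype(np.float32)); print(n,len(s),np.round(r[0],1),np.round(r[1],1),round(r[2],1),s.mean(0).round(1))
E
```

```text
ee_pos: [582.5, 35.1, 207.3]
ft_force: [1.3, 0.2, 1.1]
finger_force: 0.0
t 22.27 pos [457.2 399.8 151.7] az 101.97 q [ 0.72  0.38 -0.19  1.   -0.    2.08] 
 delta [ -0.7   0.6 -83.7] turn 0.03 F [ 0.9 -0.1 -0.3] w 85.2 tilt [0.07 0.05]
 twist [-0.05  0.07  0.03]
4131 tool frame centre [1.6 0.2] [60.7 23.7] 88.8 z 73.5491716908291 world [-0.1  1.6  0. ]
C 111 [575.1 -31.2] [ 8.2 44. ] 89.8 [573.5 -31.2 102.3]
A 136 [482.5  38.2] [53.4  9.6] 0.2 [481.1  38.2 101.6]
B 111 [576.1  35.2] [46.6  8.1] 0.1 [574.5  35.  102.6]
```

View pics/b1.png

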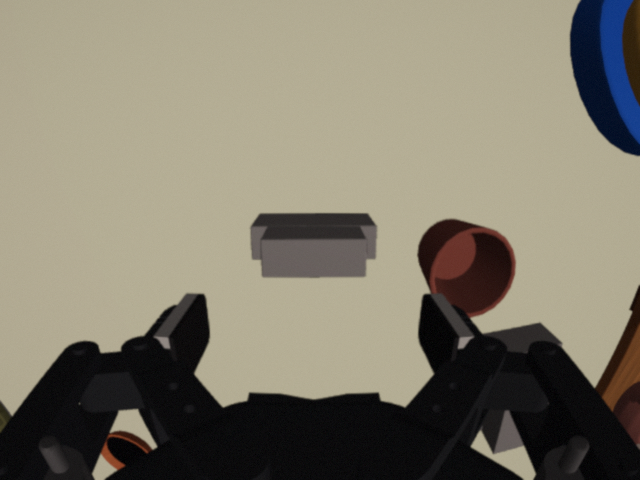

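Block B is centred (rows 225-275, columns 250-375), 1.6 mm off, and the cup clears the fingers. Now grip it.

```bash
python3 -m crank '{"twist":[[0,0,1],[0,0,1],[0,0,1],[0,0,1],[0,0,1],[0,0,1],[0,0,1],[0,0,1],[0,0,1],[0,0,1],[0,0,1],[0,0,1],[0,0,1]],"delta_pos":[[0,1.6,-20],[0,1.6,-45],[0,1.6,-65],[0,1.6,-77],[0,1.6,-83],[0,1.6,-83],[0,1.6,-83],[0,1.6,-83],[0,1.6,-83],[0,1.6,-83],[0,1.6,-83],[0,1.6,-83],[0,1.6,-83]],"grip":[85,85,85,85,85,85,50,50,50,50,50,50,50]}' |grep -E 'ee_pos|force|width'
python3 to.py 587 77.5 170 90
```

```text
ee_pos: [457.2, 403.0, 69.3]
ft_force: [-0.3, 0.5, 6.7]
width: 59.1
finger_force: 65.0
t 23.45 pos [457.2 403.   69.3] az 103.02 q [ 0.72  0.46 -0.28  0.83 -0.    2.07] 
 delta [ 129.8 -325.5  100.7] turn -13.02 F [-0.3  0.5  6.7] w 59.1 tilt [0.13 0.11]
 twist [ -0.1    0.14 -13.02]
```

```bash
python3 -m crank '{"twist":[[0,0,0],[0,0,0],[0,0,0],[0,0,0],[0,0,-3],[0,0,-6],[0,0,-9],[0,0,-12.9],[0,0,-12.9],[0,0,-12.9],[0,0,-12.9],[0,0,-12.9],[0,0,-12.9],[0,0,-12.9],[0,0,-12.9],[0,0,-12.9],[0,0,-12.9],[0,0,-12.9],[0,0,-12.9],[0,0,-12.9]],"delta_pos":[[0,0,10],[0,0,30],[0,0,60],[0,0,85],[9,-20,105],[20,-48,105],[31,-78,105],[42,-108,105],[53,-138,105],[64,-168,105],[75,-198,105],[86,-228,105],[97,-258,105],[108,-288,105],[119,-310,105],[129.2,-325,105],[129.2,-325,105],[129.2,-325,105],[129.2,-325,105],[129.2,-325,105]],"grip":[50,50,50,50,50,50,50,50,50,50,50,50,50,50,50,50,50,50,50,50]}' >/dev/null;  python3 to.py 586.2 78.4 77 90
cat > held.py <<'E'
from h import *
import sys
o,p,d,c=cap('wrist'); cv2.imwrite(f'pics/{sys.argv[1]}.png',p); W,t=wristw(d,o['ee_pos'],o['eef_rot'])
zt=float(sys.argv[2]); m=(abs(t[...,0])<60)&(abs(t[...,1])<29)&(d>0)
s=t[m]; z=s[s[:,2]<60][:,2]; print('top z',np.histogram(z,bins=range(-30,61,6)))
k=m&(abs(t[...,2]-zt)<5); n,l,st,_=cv2.connectedComponentsWithStats(k.astype(np.uint8)); j=1+st[1:,4].argmax()
r=cv2.minAreaRect(t[l==j][:,:2].astype(np.float32)); print(st[j,4],[np.round(a,1) for a in r], 'x pct',np.percentile(t[l==j][:,0],[2,50,98]).round(1))
X,Y,Z=[W[...,i] for i in range(3)]; rim=(Z>46)&(Z<60)&(abs(X-537)<112)&(abs(Y)<108)
pc=lambda m,i:np.percentile(W[m][:,i],[2,98]).round(1) if m.sum()>20 else None
print('outer y+',pc(rim&(Y>84)&(abs(abs(X-537)-45)<25),1),'outer y-',pc(rim&(Y<-84)&(abs(abs(X-537)-45)<25),1),'outer x',pc(rim&(X<448),0),pc(rim&(X>628),0))
E
python3 held.py b2 -5
```

```text
t 25.12 pos [584.8  77.9 172.7] az 90.19 q [ 0.13  0.34 -0.2   1.03  0.    1.7 ] 
 delta [  1.4   0.5 -95.7] turn -0.19 F [-0.9  0.8 -0.3] w 58.9 tilt [-0.03  0.  ]
 twist [-0.   -0.03 -0.19]
top z (array([   0,    3,    7,   15, 9233, 1078,  978,  825,  816,  637,  673,
        498,  574,  414,  426]), array([-30, -24, -18, -12,  -6,   0,   6,  12,  18,  24,  30,  36,  42,
        48,  54,  60]))
9239 [array([-1.1, -0. ]), array([24.3, 58.1]), np.float64(0.3)] x pct [-11.9   0.7  10.3]
outer y+ [ 91.8 100.2] outer y- [-99.5 -91.9] outer x [432.7 447.1] [628.5 638.6]
```

View pics/b2.png

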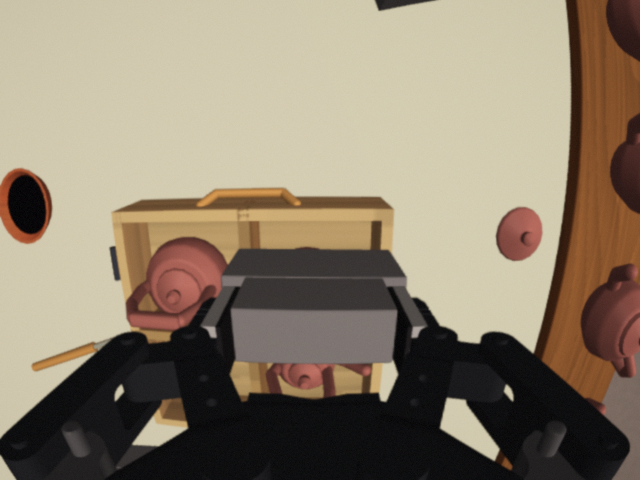

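```bash
python3 -m crank '{"twist":[[0,0,0],[0,0,0],[0,0,0],[0,0,0],[0,0,0],[0,0,0],[0,0,0],[0,0,0],[0,0,0],[0,0,0],[0,0,0],[0,0,0],[0,0,0],[0,0,0]],"delta_pos":[[1.4,1.5,0],[1.4,1.5,-10],[1.4,1.5,-25],[1.4,1.5,-35],[1.4,1.5,-40],[1.4,1.5,-45],[1.4,1.5,-50],[1.4,1.5,-55],[1.4,1.5,-60],[1.4,1.5,-65],[1.4,1.5,-70],[1.4,1.5,-75],[1.4,1.5,-80],[1.4,1.5,-80]],"grip":[50,50,50,50,50,50,50,50,50,50,50,50,50,50]}' >/dev/null;  python3 to.py 586.2 79.4 77.3 90
python3 -m crank '{"twist":[[0,0,0],[0,0,0],[0,0,0],[0,0,0],[0,0,0],[0,0,0],[0,0,0]],"delta_pos":[[0,0,-4],[0,0,-8],[0,0,-11],[0,0,-13],[0,0,-15],[0,0,-16],[0,0,-16]],"grip":[50,50,50,50,50,50,50]}' |grep -E 'ee_pos|force'
```

```text
t 26.33 pos [586.   78.5  91.3] az 90.12 q [ 0.13  0.41 -0.3   0.87 -0.    1.7 ] 
 delta [  0.2   0.9 -14. ] turn -0.12 F [-0.9  0.4  0. ] w 59.4 tilt [-0.1  -0.02]
 twist [ 0.02 -0.1  -0.12]
ee_pos: [586.7, 78.5, 77.2]
ft_force: [-2.9, -0.1, 6.2]
finger_force: 64.9
```

```bash
python3 -m crank '{"twist":[[0,0,0],[0,0,0],[0,0,0],[0,0,0],[0,0,0],[0,0,0],[0,0,0],[0,0,0]],"delta_pos":[[0,0,0],[0,0,0],[0,0,0],[0,0,0],[0,0,15],[0,0,45],[0,0,80],[0,0,100]],"grip":[70,70,70,70,70,70,75,80]}' |grep -E 'ee_pos|force'
python3 -m crank '{"twist":[[0,0,0],[0,0,-2],[0,0,-4],[0,0,-6],[0,0,-8],[0,0,-10],[0,0,-13.4],[0,0,-13.4],[0,0,-13.4],[0,0,-13.4],[0,0,-13.4],[0,0,-13.4],[0,0,-13.4],[0,0,-13.4],[0,0,-13.4],[0,0,-13.4]],"delta_pos":[[-6,-20,0],[-14,-48,0],[-22,-78,0],[-30,-110,0],[-38,-142,0],[-46,-174,0],[-54,-206,0],[-62,-238,0],[-70,-270,0],[-78,-302,0],[-86,-334,-10],[-94.5,-350,-20],[-94.5,-357.8,-25],[-94.5,-357.8,-25],[-94.5,-357.8,-25],[-94.5,-357.8,-25]],"grip":[85,85,85,85,85,85,85,85,85,85,85,85,85,85,85,85]}' >/dev/null; python3 to.py 492.4 -279.4 69 76.7; python3 blk.py b3
```

```text
ee_pos: [587.7, 78.7, 179.6]
ft_force: [1.8, -0.1, 1.3]
finger_force: 0.0
t 28.92 pos [ 492.8 -278.3  151.8] az 76.79 q [-0.51  0.31 -0.29  0.97  0.    1.29] 
 delta [ -0.4  -1.1 -82.8] turn -0.09 F [-0.5  0.7 -0.8] w 84.9 tilt [0.01 0.02]
 twist [-0.02  0.01 -0.09]
5852 tool frame centre [-1.4  0.7] [60.6 32.8] 89.1 z 73.48062226997416 world [ 0.4 -1.5 -0. ]
```

```bash
python3 -m crank '{"twist":[[0,0,0.8],[0,0,0.8],[0,0,0.8],[0,0,0.8],[0,0,0.8],[0,0,0.8],[0,0,0.8],[0,0,0.8],[0,0,0.8],[0,0,0.8],[0,0,0.8],[0,0,0.8],[0,0,0.8]],"delta_pos":[[0,-2,-20],[0,-2,-45],[0,-2,-65],[0,-2,-77],[0,-2,-83],[0,-2,-83],[0,-2,-83],[0,-2,-83],[0,-2,-83],[0,-2,-83],[0,-2,-83],[0,-2,-83],[0,-2,-83]],"grip":[85,85,85,85,85,85,50,50,50,50,50,50,50]}' |grep -E 'ee_pos|force|width'
python3 to.py 586.2 -75.3 170 90
```

```text
ee_pos: [493.5, -281.8, 70.2]
ft_force: [0.2, 1.0, 6.7]
width: 59.0
finger_force: 65.1
t 30.05 pos [ 493.5 -281.8   70.2] az 77.52 q [-0.52  0.39 -0.38  0.79  0.    1.27] 
 delta [ 92.7 206.5  99.8] turn 12.48 F [0.2 1.  6.7] w 59.0 tilt [ 0.15 -0.08]
 twist [ 0.06  0.16 12.48]
```

```bash
python3 -m crank '{"twist":[[0,0,0],[0,0,0],[0,0,0],[0,0,0],[0,0,3],[0,0,6],[0,0,9],[0,0,12.4],[0,0,12.4],[0,0,12.4],[0,0,12.4],[0,0,12.4],[0,0,12.4],[0,0,12.4],[0,0,12.4],[0,0,12.4]],"delta_pos":[[0,0,10],[0,0,30],[0,0,60],[0,0,85],[8,18,105],[20,46,105],[32,74,105],[44,102,105],[56,130,105],[70,158,105],[84,186,105],[92.5,206.5,105],[92.5,206.5,105],[92.5,206.5,105],[92.5,206.5,105],[92.5,206.5,105]],"grip":[50,50,50,50,50,50,50,50,50,50,50,50,50,50,50,50]}' >/dev/null;  python3 to.py 586.2 -75.3 78 90; python3 held.py b4 -5 | tail -2
python3 - <<'E'
from h import *
o,p,d,c=cap('wrist'); W,t=wristw(d,o['ee_pos'],o['eef_rot']);X,Y,Z=[W[...,i] for i in range(3)]
m=red(p)&(abs(X-575)<60)&(abs(Y+32)<35)
for lo in range(10,110,20):
    s=W[m&(Z>lo)&(Z<lo+20)]
    if len(s)>15: print('C z',lo,len(s), np.percentile(s,[1,99],axis=0).round(1).tolist())
E
```

```text
t 31.38 pos [584.3 -75.7 173.7] az 89.86 q [-0.13  0.34 -0.2   1.03 -0.    1.44] 
 delta [  1.9   0.4 -95.7] turn 0.14 F [-0.6  0.6 -0. ] w 58.8 tilt [-0.02 -0.03]
 twist [ 0.03 -0.02  0.14]
12594 [array([1.6, 0. ]), array([58., 33.]), np.float64(89.9)] x pct [-13.4   3.6  17.4]
outer y+ [90.7 97.6] outer y- [-100.6  -92.2] outer x [432.9 446.3] [629.5 646.1]
C z 30 2130 [[556.4, -52.8, 33.7], [626.5, -7.8, 49.9]]
C z 50 934 [[550.2, -46.6, 50.0], [628.7, -15.7, 68.6]]
C z 70 90 [[552.2, -32.3, 70.4], [601.1, -26.8, 89.6]]
C z 90 1479 [[558.0, -36.0, 93.4], [598.3, -26.3, 104.9]]
```

View pics/b4.png

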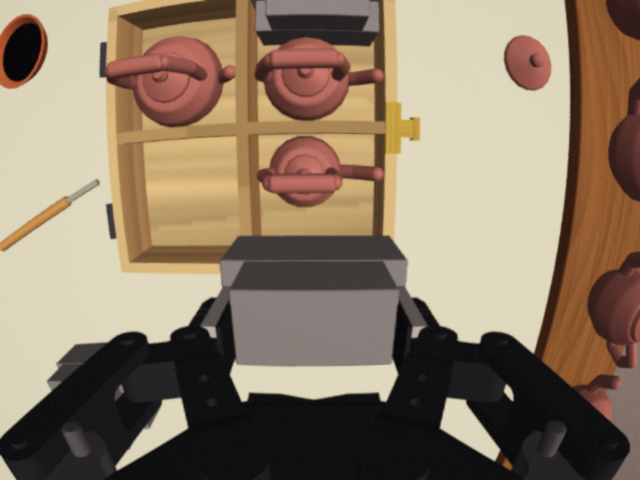

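Pot B's block is seated. Block C is held over the gap beside pot C and needs a shift of about 1 mm.

```bash
python3 -m crank '{"twist":[[0,0,0],[0,0,0],[0,0,0],[0,0,0],[0,0,0],[0,0,0],[0,0,0],[0,0,0],[0,0,0],[0,0,0],[0,0,0],[0,0,0],[0,0,0],[0,0,0]],"delta_pos":[[1.6,-1.2,0],[1.6,-1.2,-10],[1.6,-1.2,-25],[1.6,-1.2,-35],[1.6,-1.2,-40],[1.6,-1.2,-45],[1.6,-1.2,-50],[1.6,-1.2,-55],[1.6,-1.2,-60],[1.6,-1.2,-65],[1.6,-1.2,-70],[1.6,-1.2,-75],[1.6,-1.2,-80],[1.6,-1.2,-80]],"grip":[50,50,50,50,50,50,50,50,50,50,50,50,50,50]}' >/dev/null;  python3 to.py 586.2 -76.9 78.2 90
python3 -m crank '{"twist":[[0,0,0],[0,0,0],[0,0,0],[0,0,0],[0,0,0],[0,0,0],[0,0,0]],"delta_pos":[[0,0,-4],[0,0,-8],[0,0,-11],[0,0,-13],[0,0,-15],[0,0,-16],[0,0,-16]],"grip":[50,50,50,50,50,50,50]}' |grep -E 'ee_pos|force'
```

```text
t 32.65 pos [585.6 -75.8  92.3] az 89.93 q [-0.13  0.41 -0.3   0.87 -0.    1.44] 
 delta [  0.6  -1.1 -14.1] turn 0.07 F [-1.  -0.5  0.5] w 58.8 tilt [-0.1  0. ]
 twist [-0.   -0.1   0.07]
ee_pos: [586.2, -75.9, 78.2]
ft_force: [-2.9, 0.8, 5.5]
finger_force: 64.9
```

```bash
python3 -m crank '{"twist":[[0,0,0],[0,0,0],[0,0,0],[0,0,0],[0,0,0],[0,0,0],[0,0,0],[0,0,0]],"delta_pos":[[0,0,0],[0,0,0],[0,0,0],[0,0,0],[0,0,15],[0,0,45],[0,0,80],[0,0,100]],"grip":[70,70,70,70,70,70,75,80]}' |grep -E 'ee_pos|force'
python3 -m crank '{"twist":[[0,0,0],[0,0,-3],[0,0,-6],[0,0,-10],[0,0,-15],[0,0,-20],[0,0,-25.5],[0,0,-25.5],[0,0,-25.5],[0,0,-25.5],[0,0,-25.5],[0,0,-25.5],[0,0,-25.5],[0,0,-25.5],[0,0,-25.5],[0,0,-25.5]],"delta_pos":[[-8,-20,0],[-20,-48,0],[-32,-76,0],[-44,-104,0],[-56,-132,0],[-68,-162,0],[-80,-192,0],[-92,-222,0],[-104,-252,0],[-116,-282,0],[-131,-310,-10],[-131,-320,-20],[-131,-320,-25],[-131,-320,-25],[-131,-320,-25],[-131,-320,-25]],"grip":[85,85,85,85,85,85,85,85,85,85,85,85,85,85,85,85]}' >/dev/null; python3 to.py 455.2 -396 70 64.4; python3 blk.py b5
```

```text
ee_pos: [587.4, -76.1, 180.6]
ft_force: [1.2, -0.7, 0.2]
finger_force: 0.0
t 35.23 pos [ 456.  -394.7  152.8] az 64.52 q [-0.71  0.38 -0.19  1.    0.    1.3 ] 
 delta [ -0.8  -1.3 -82.8] turn -0.12 F [0.1 0.2 0.2] w 85.0 tilt [-0.01  0.02]
 twist [-0.02 -0.01 -0.12]
2767 tool frame centre [-1.5  1.9] [60.2 14.8] 89.5 z 73.44133715270955 world [ 1.  -2.2 -0. ]
```

```bash
python3 -m crank '{"twist":[[0,0,0.4],[0,0,0.4],[0,0,0.4],[0,0,0.4],[0,0,0.4],[0,0,0.4],[0,0,0.4],[0,0,0.4],[0,0,0.4],[0,0,0.4],[0,0,0.4],[0,0,0.4],[0,0,0.4]],"delta_pos":[[0.8,-0.8,-20],[0.8,-0.8,-45],[0.8,-0.8,-65],[0.8,-0.8,-77],[0.8,-0.8,-83],[0.8,-0.8,-83],[0.8,-0.8,-83],[0.8,-0.8,-83],[0.8,-0.8,-83],[0.8,-0.8,-83],[0.8,-0.8,-83],[0.8,-0.8,-83],[0.8,-0.8,-83]],"grip":[85,85,85,85,85,85,50,50,50,50,50,50,50]}' |grep -E 'ee_pos|force|width'
python3 to.py 489 82.5 180 90
```

```text
ee_pos: [457.3, -397.8, 71.4]
ft_force: [-0.5, -0.2, 6.5]
width: 58.4
finger_force: 64.9
t 36.37 pos [ 457.3 -397.8   71.4] az 64.82 q [-0.72  0.45 -0.29  0.83 -0.    1.29] 
 delta [ 31.7 480.3 108.6] turn 25.18 F [-0.5 -0.2  6.5] w 58.4 tilt [ 0.13 -0.13]
 twist [ 0.1   0.16 25.18]
```

```bash
python3 -m crank '{"twist":[[0,0,0],[0,0,0],[0,0,0],[0,0,2],[0,0,5],[0,0,10],[0,0,15],[0,0,20],[0,0,25.1],[0,0,25.1],[0,0,25.1],[0,0,25.1],[0,0,25.1],[0,0,25.1],[0,0,25.1],[0,0,25.1],[0,0,25.1],[0,0,25.1],[0,0,25.1],[0,0,25.1]],"delta_pos":[[0,0,10],[0,0,35],[0,0,70],[1,15,100],[3,40,125],[5,75,135],[7,110,135],[9,145,135],[11,180,135],[13,215,135],[15,250,135],[17,285,135],[19,320,135],[22,355,135],[25,390,135],[28,425,135],[31.7,460,135],[31.7,480,130],[31.7,480,125],[31.7,480,120]],"grip":[50,50,50,50,50,50,50,50,50,50,50,50,50,50,50,50,50,50,50,50]}' |grep force
python3 -m crank '{"twist":[[0,0,0],[0,0,0],[0,0,0]],"delta_pos":[[0,0,-15],[0,0,-15],[0,0,-15]],"grip":[50,50,50]}' |grep force
python3 to.py 489 82.5 79.4 90;  python3 held.py b6 -5 | tail -2
python3 - <<'E'
from h import *
o,p,d,c=cap('wrist'); W,t=wristw(d,o['ee_pos'],o['eef_rot']);X,Y,Z=[W[...,i] for i in range(3)]
m=red(p)&(abs(X-481)<60)&(abs(Y-39)<43)
for lo in range(10,110,20):
    s=W[m&(Z>lo)&(Z<lo+20)]
    if len(s)>15: print('A z',lo,len(s), np.percentile(s,[1,99],axis=0).round(1).tolist())
E
```

```text
ft_force: [0.5, -0.9, 0.1]
finger_force: 64.3
ft_force: [-0.2, -0.4, -0.0]
finger_force: 64.3
t 38.28 pos [487.   82.  174.1] az 89.83 q [ 0.17  0.17 -0.42  0.98 -0.    1.74] 
 delta [  2.    0.5 -94.7] turn 0.17 F [-0.2 -0.4 -0. ] w 58.4 tilt [-0.12 -0.04]
 twist [ 0.05 -0.12  0.17]
5457 [array([0.2, 0. ]), array([15.2, 58.1]), np.float64(0.7)] x pct [-6.3  1.1  7.3]
outer y+ [88.5 99.9] outer y- None outer x [432.2 446.9] [629.3 645.6]
A z 10 38 [[471.2, 67.1, 23.4], [503.6, 73.2, 29.9]]
A z 30 350 [[466.6, 67.0, 30.2], [503.1, 73.4, 42.5]]
```

View pics/b6.png

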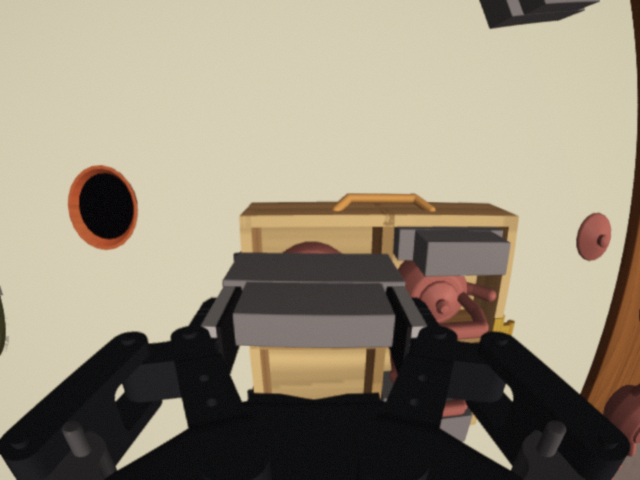

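Block A is held above the gap. The pot edge is at y=73.5 and the wall at 91.8, so I'll centre it at 82.7 and push it in.

```bash
python3 -m crank '{"twist":[[0,0,0.1],[0,0,0.1],[0,0,0.1],[0,0,0.1],[0,0,0.1],[0,0,0.1],[0,0,0.1],[0,0,0.1],[0,0,0.1],[0,0,0.1],[0,0,0.1],[0,0,0.1],[0,0,0.1],[0,0,0.1]],"delta_pos":[[1.7,0.5,0],[1.7,0.5,-10],[1.7,0.5,-25],[1.7,0.5,-35],[1.7,0.5,-40],[1.7,0.5,-45],[1.7,0.5,-50],[1.7,0.5,-55],[1.7,0.5,-60],[1.7,0.5,-65],[1.7,0.5,-70],[1.7,0.5,-75],[1.7,0.5,-79],[1.7,0.5,-79]],"grip":[50,50,50,50,50,50,50,50,50,50,50,50,50,50]}' >/dev/null;  python3 to.py 489 82.5 79.4 90
python3 -m crank '{"twist":[[0,0,0],[0,0,0],[0,0,0],[0,0,0],[0,0,0],[0,0,0],[0,0,0]],"delta_pos":[[0,0,-4],[0,0,-8],[0,0,-11],[0,0,-13],[0,0,-15],[0,0,-16],[0,0,-16]],"grip":[50,50,50,50,50,50,50]}' |grep -E 'ee_pos|force'
```

```text
t 39.55 pos [488.9  83.7  94.6] az 90.02 q [ 0.17  0.25 -0.52  0.8  -0.    1.74] 
 delta [  0.1  -1.2 -15.2] turn -0.02 F [ 0.1 -0.2 -0.1] w 58.9 tilt [-0.09 -0.02]
 twist [ 0.02 -0.09 -0.02]
ee_pos: [489.4, 83.7, 79.5]
ft_force: [-1.0, -1.5, -1.5]
finger_force: 64.3
```

```bash
python3 -m crank '{"twist":[[0,0,0],[0,0,0],[0,0,0]],"delta_pos":[[0,0,-0.6],[0,0,-1.2],[0,0,-1.2]],"grip":[50,50,50]}' |grep -E 'ee_pos|force'
python3 -m crank '{"twist":[[0,0,0],[0,0,0],[0,0,0],[0,0,0],[0,0,0],[0,0,0],[0,0,0],[0,0,0],[0,0,0],[0,0,0],[0,0,0],[0,0,0]],"delta_pos":[[0,0,0],[0,0,0],[0,0,0],[0,0,0],[0,0,15],[0,0,45],[0,0,80],[0,0,100],[0,-20,100],[-10,-50,100],[-20,-85,100],[-30,-120,100]],"grip":[70,70,70,70,70,70,75,80,85,85,85,85]}' |grep -E 'ee_pos|force'
python3 - <<'E'
from h import *
o,p,d,c=cap('top'); W=world(d,c); X,Y,Z=[W[...,i] for i in range(3)]
m=(Z>68)&(Z<83)&(X>300)&(X<700)&(Y<-130)&(Y>-340)
n,l,s,_=cv2.connectedComponentsWithStats(m.astype(np.uint8))
for k in range(1,n):
    if s[k,4]>200: print(s[k,4],[np.round(a,1) for a in cv2.minAreaRect(W[l==k][:,:2].astype(np.float32))])
E
python3 to.py 370.5 -241.5 150 99.8
```

```text
ee_pos: [489.4, 83.7, 79.3]
ft_force: [-4.8, -2.0, 12.8]
finger_force: 65.7
ee_pos: [459.2, -37.0, 178.4]
ft_force: [0.8, -1.0, -0.7]
finger_force: 0.0
1358 [array([ 369.2, -241.5]), array([59.8, 85.6]), np.float64(9.8)]
t 41.43 pos [456.9 -42.4 178.1] az 89.83 q [-0.09  0.1  -0.49  0.98 -0.    1.48] 
 delta [ -86.4 -199.1  -28.1] turn 9.97 F [-2.6 -4.8 -0.7] w 85.1 tilt [-0.12 -0.27]
 twist [ 0.28 -0.1   9.97]
```

```bash
python3 -m crank '{"twist":[[0,0,2],[0,0,5],[0,0,8],[0,0,10],[0,0,10],[0,0,10],[0,0,10],[0,0,10],[0,0,10],[0,0,10],[0,0,10]],"delta_pos":[[-12,-28,0],[-25,-57,0],[-38,-86,0],[-51,-115,0],[-64,-145,0],[-77,-175,-10],[-89,-200,-20],[-89,-205,-28],[-89,-205,-28],[-89,-205,-28],[-89,-205,-28]],"grip":[85,85,85,85,85,85,85,85,85,85,85]}' >/dev/null; python3 to.py 370.5 -241.5 70 99.8; python3 blk.py b7
```

```text
t 42.35 pos [ 371.  -240.4  150.5] az 100.08 q [-0.58  0.09 -0.57  0.91  0.    0.82] 
 delta [ -0.5  -1.1 -80.5] turn -0.28 F [0.1 0.6 0.8] w 84.8 tilt [-0.    0.02]
 twist [-0.02 -0.   -0.28]
14752 tool frame centre [-1.6 -0.3] [84.2 60.6] 0.3 z 73.54409726755468 world [-0.  -1.7 -0. ]
```

View pics/b7.png

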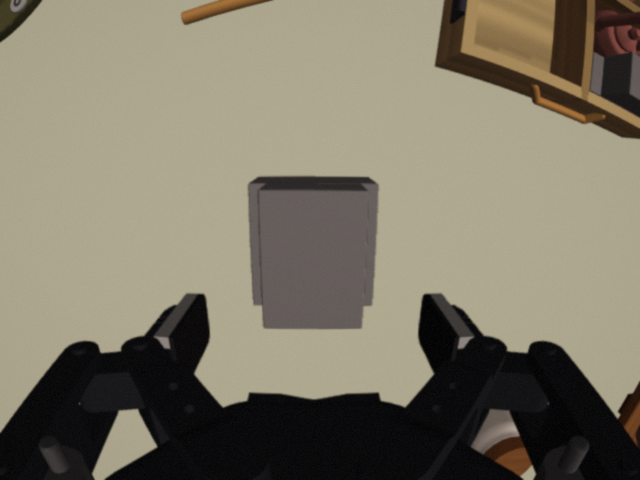

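The filler is centred between the jaws (columns 250-378). Grip it and carry it to cell0.

```bash
python3 -m crank '{"twist":[[0,0,-0.3],[0,0,-0.3],[0,0,-0.3],[0,0,-0.3],[0,0,-0.3],[0,0,-0.3],[0,0,-0.3],[0,0,-0.3],[0,0,-0.3],[0,0,-0.3],[0,0,-0.3],[0,0,-0.3],[0,0,-0.3]],"delta_pos":[[0,-1,-20],[0,-1,-45],[0,-1,-65],[0,-1,-75],[0,-1,-80.5],[0,-1,-80.5],[0,-1,-80.5],[0,-1,-80.5],[0,-1,-80.5],[0,-1,-80.5],[0,-1,-80.5],[0,-1,-80.5],[0,-1,-80.5]],"grip":[85,85,85,85,85,85,50,50,50,50,50,50,50]}' |grep -E 'ee_pos|force|width'
python3 -m crank '{"twist":[[0,0,0],[0,0,0],[0,0,0],[0,0,0],[0,0,-3],[0,0,-6],[0,0,-9],[0,0,-9.8],[0,0,-9.8],[0,0,-9.8],[0,0,-9.8],[0,0,-9.8],[0,0,-9.8],[0,0,-9.8],[0,0,-9.8],[0,0,-9.8]],"delta_pos":[[0,0,10],[0,0,30],[0,0,60],[0,0,85],[10,15,100],[25,40,100],[40,65,100],[55,90,100],[70,115,100],[85,140,100],[100,165,100],[112,185,100],[118,193,100],[118,193,100],[118,193,100],[118,193,100]],"grip":[50,50,50,50,50,50,50,50,50,50,50,50,50,50,50,50]}' >/dev/null;  python3 to.py 489 -48.6 79 90; python3 held.py b8 -5 | tail -2
python3 - <<'E'
from h import *
o,p,d,c=cap('top'); W=world(d,c); X,Y,Z=[W[...,i] for i in range(3)]
o,p,d,c=cap('scene'); W=world(d,c); np.save('s.npy',p)
E
```

```text
ee_pos: [371.7, -242.9, 71.3]
ft_force: [-0.6, 1.5, 6.5]
width: 58.7
finger_force: 65.2
t 44.82 pos [487.9 -50.1 170. ] az 89.88 q [-0.1   0.16 -0.44  0.97 -0.    1.47] 
 delta [  1.1   1.5 -91. ] turn 0.12 F [-0.3  0.5 -0.6] w 58.8 tilt [-0.04 -0.04]
 twist [ 0.04 -0.04  0.12]
28935 [array([4.7, 0. ]), array([58., 77.]), np.float64(90.0)] x pct [-27.6  12.9  42.2]
outer y+ [87.  99.9] outer y- None outer x [431.9 446.7] [629.8 645.4]
```

View pics/b8.png

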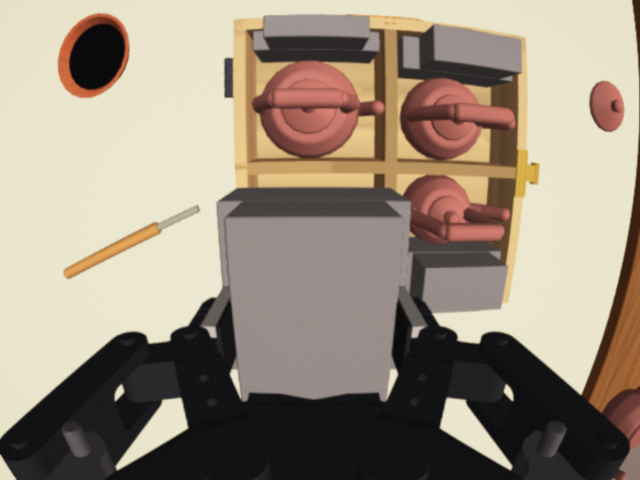

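All three pots and their blocks look well seated, and the filler is above cell0. Lower it with force checks.

```bash
python3 -m crank '{"twist":[[0,0,0.3],[0,0,0.3],[0,0,0.3],[0,0,0.3],[0,0,0.3],[0,0,0.3],[0,0,0.3],[0,0,0.3],[0,0,0.3],[0,0,0.3]],"delta_pos":[[1,1.2,0],[1,1.2,-10],[1,1.2,-25],[1,1.2,-35],[1,1.2,-40],[1,1.2,-44],[1,1.2,-48],[1,1.2,-52],[1,1.2,-54],[1,1.2,-54]],"grip":[50,50,50,50,50,50,50,50,50,50]}' >/dev/null;  python3 to.py 489 -48.9 79 90
```

```text
t 45.8 pos [489.4 -48.  115.5] az 90.23 q [-0.1   0.22 -0.51  0.85 -0.    1.47] 
 delta [ -0.4  -0.9 -36.5] turn -0.23 F [-0.2  0.3 -1.2] w 58.7 tilt [-0.03 -0.01]
 twist [ 0.01 -0.03 -0.23]
```

```bash
python3 -m crank '{"twist":[[0,0,0],[0,0,0],[0,0,0],[0,0,0],[0,0,0],[0,0,0],[0,0,0],[0,0,0]],"delta_pos":[[0,-0.4,-4],[0,-0.4,-8],[0,-0.4,-12],[0,-0.4,-16],[0,-0.4,-20],[0,-0.4,-24],[0,-0.4,-26],[0,-0.4,-26]],"grip":[50,50,50,50,50,50,50,50]}' |grep -E 'ee_pos|force'
python3 -m crank '{"twist":[[0,0,0],[0,0,0],[0,0,0],[0,0,0],[0,0,0],[0,0,0]],"delta_pos":[[0,0,-3],[0,0,-6],[0,0,-8],[0,0,-10],[0,0,-11.5],[0,0,-11.5]],"grip":[50,50,50,50,50,50]}' |grep -E 'ee_pos|force'
```

```text
ee_pos: [489.1, -48.4, 89.2]
ft_force: [-0.1, -0.3, -0.5]
finger_force: 64.7
ee_pos: [489.5, -48.4, 79.3]
ft_force: [-4.7, 0.6, 10.3]
finger_force: 66.2
```

Seated at z 79.3, as expected. Release, back away and check.

```bash
python3 -m crank '{"twist":[[0,0,0],[0,0,0],[0,0,0],[0,0,0],[0,0,0],[0,0,0],[0,0,0],[0,0,0],[0,0,0],[0,0,0],[0,0,0],[0,0,0],[0,0,0],[0,0,0],[0,0,0],[0,0,0]],"delta_pos":[[0,0,0],[0,0,0],[0,0,0],[0,0,0],[0,0,15],[0,0,45],[0,0,80],[0,0,120],[0,-40,130],[0,-80,130],[0,-120,130],[0,-160,130],[0,-200,130],[0,-240,130],[0,-250,130],[0,-250,130]],"grip":[70,70,70,70,70,70,70,70,70,70,70,70,70,70,70,70]}' |grep -E 'ee_pos|force'
python3 - <<'E'
from h import *
o,p,d,c=cap('top'); W=world(d,c); X,Y,Z=[W[...,i] for i in range(3)]
cv2.imwrite('pics/end.png',cv2.convertScaleAbs(cv2.resize(p[180:310,60:560],None,fx=1.6,fy=1.6),alpha=1.6))
cv2.imwrite('pics/end2.png',cv2.convertScaleAbs(cv2.resize(p[180:310,255:390],None,fx=4.4,fy=4.4,interpolation=2),alpha=1.7))
for nm,x,y,z in (('C',575,-32,99),('A',482,39,99),('B',577,35,99),('bB',586,79,82),('bC',586,-75,82),('bA',489,83,82),('F',489,-48,82)):
    w=7 if nm=='bA' else 18 if nm[0]=='b' else 50 if nm=='F' else 25
    m=(abs(X-x)<38)&(abs(Y-y)<w)&(abs(Z-z-1)<7); s=W[m]; r=cv2.minAreaRect(s[:,:2].astype(np.float32)); print(nm,len(s),np.round(r[0],1),np.round(r[1],1),round(r[2],1),'z',np.median(s[:,2]).round(1))
E
```

```text
ee_pos: [489.2, -301.3, 207.8]
ft_force: [0.4, 0.7, -0.4]
finger_force: 0.0
C 97 [575.5 -31.3] [ 8.1 42.2] 89.2 z 102.6
A 124 [481.   38.2] [48.4  9.8] 0.1 z 102.8
B 94 [577.2  35.2] [44.6  8. ] 0.1 z 103.2
bB 357 [585.   76.8] [60.2 22.4] 0.2 z 82.2
bC 470 [584.1 -74.7] [30.4 60. ] 88.7 z 82.3
bA 210 [487.7  82.8] [58.4 12.2] 0.7 z 82.7
F 1307 [488.  -48.5] [82.6 61.5] 89.5 z 82.3
```

View pics/end2.png

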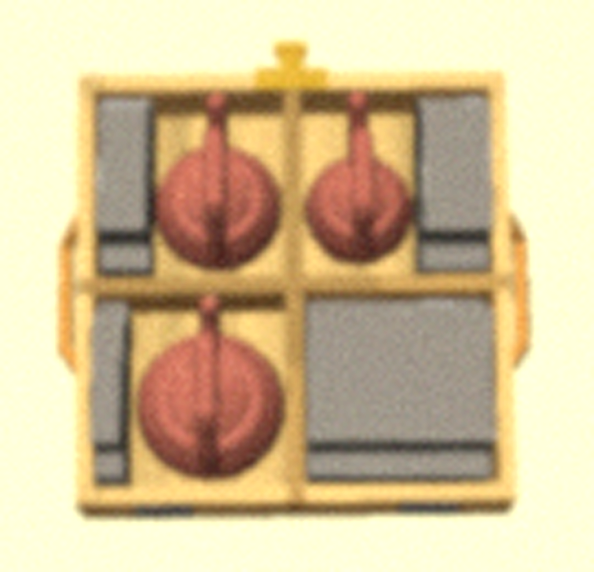

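The final picture shows all pots upright with spouts toward the hasp at (290,65). Every block and the filler are at seated height, about 82 mm. I'm handing in.

```bash
python3 -c "from cell import job; print(job.sign_off())"
```

```text
the job is handed in; nothing more can be done
None
```

I packed all three teapots upright in the case, spouts toward the hasp, each with its matching foam block; a big foam block fills the fourth compartment, the jar and cup were left alone, and the job is handed in (the sign-off gave no verdict).

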